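# Get the timer out from behind the jars

## Task

The egg timer stands at the back of the wooden stand, behind the pepper mill, the spice jar and the jam jar. First clear all three of these onto the chopping board, leaving the timer where it is; then lift the timer out and stand it in the middle of the cork coaster; then put the mill and the two jars back upright, each on the very spot in the stand where it stood at the start (to about a centimetre). Leave the tomato tin and the mustard jar where they are, and do not knock anything over.

Things in the scene. Friction and masses are not known exactly. Their poses are not given: they have to be found in the camera images.
- stand: fixed open stand of light wood, 170 (x) by 216 (y) mm: floor 8 mm thick, a back board 66 mm high with its inner face at x = 78 mm, 20 mm rims on the other sides (44 mm beside the back board). Origin: centre of underside, z up, x to the back board. In its frame the timer stands at (40, 0) mm, the mill and jars in changing order at (15, 66), (15, -66), (-32, 0), to 3 mm. Yaw within 0.26 rad.
- egg_timer: round wind-up kitchen timer, cream drum 60 mm in diameter to 26 mm height, red top 54 mm in diameter above it, 46 mm high in all; stands upright. Origin: centre of its underside, z up. It does not turn or come apart.
- pepper_mill: upright mill with a clear glass body with dark pepper, 56 mm in diameter up to 78 mm height, 48 mm neck above that, and a steel head 52 mm in diameter on top (88 to 123 mm; the head does not turn). Origin: centre of its underside, z up.
- spice_jar: slim clear spice jar with a red cap, diameter 45 mm, 106 mm high. Origin: centre of its underside, z up.
- jam: round glass jar of red jam with a pale grey lid, diameter 61 mm, 90 mm high. Origin: centre of its underside, z up.
- board: square chopping board of medium brown wood, fixed, 200 x 200 mm, its top 14 mm above the worktop, to the right of the stand, turned by up to 9 degrees. Origin: centre of the underside; x away from the robot, y to the left. The tomato tin stands on its far right corner; the rest is free. (Over stand and board, wall cabinets begin at world x = 0.60 m, 0.49 m above the worktop.)
- coaster: round cork coaster, fixed, diameter 90 mm, 6 mm thick, to the left of the stand. Origin: centre of its underside.
- tomato_tin: food tin with a coloured paper label and steel top, diameter 58 mm, 72 mm high, standing on the far right corner of the chopping board; to be left alone. Origin: centre of its underside.
- mustard: round jar of mustard with a yellow lid, diameter 57 mm, 85 mm high, standing on the worktop at the back left, beyond the coaster; to be left alone. Origin: centre of its underside.

How it is judged:
By the outcome, as a careful person would: the job done as asked, in the order asked, and still so for the second after the job is handed in, with the robot touching nothing.
It also fails if it takes over 141 s, if anything falls off the work surface, if the arm or the gripper's body presses on something with over 40 N, if the wrist force passes 120 N, or if a joint passes its speed limit or range.

## Robot

A 6-joint arm with a two-finger parallel gripper is mounted at the origin on a cart in front of the work surface, level with it; the furniture and walls round the work are solid. World frame = base frame: x ahead of the robot, y to its left, z up, the work surface at z = 0. Lengths are in m, angles in rad, forces in N, time in s.
With the tool pointing down it reaches from about 0.35 to 1 m from the base axis. Payload 7.1 kg.
Tool frame: the origin (TCP) lies on the centre line of the jaws, within the pads' length; the fingertips stand 17 mm ahead of it and the grasp point (between the pads) lies 2 mm behind it; z points along the fingers, x is the direction in which the jaws open and shut, and the axes are right-handed (so a half turn about z gives the same grasp; the last joint's range is limited). The gripper opens to 85 mm and grips with 20 to 120 N. Pads are 22 mm wide; open, the fingers measure 114 mm over their backs; the gripper's body (76 mm by 85 mm) begins 54 mm behind the grasp point. The pads swing forward as they close: fully open they stand 13 mm farther back than shut.
Start: joints at [1.124, 0.423, 1.63, -0, 1.089, -0.019], TCP at [0.259, 0.569, 0.248] pointing down, gripper open.
Joint ranges: [-3, 3], [-0.9, 2.11], [0.09, 2.58], [-1.31, 4.45], [0.11, 2.69], [-2.54, 2.54]. Speed limits (rad/s): [2.39, 2.39, 3.01, 3.14, 3.14, 3.14].

## Interface

Orientations are given as a unit quaternion [x, y, z, w].
In Python, from cell import env gives the robot as it stands.
- The arm moves only by the tool arm_command, never from a script. Its argument "deltas" is a list of rows, each an object with "travel": the shift along the world's x, y, z scaled (see below), a list of three; "twist": the turn, a rotation vector about the world's x, y, z scaled (see below), a list of three; "jaw": the opening, from -1 (shut) to 1 (fully open). In form: [{"travel": [x, y, z], "twist": [wx, wy, wz], "jaw": jaw}, ...]. A call has 1 to 12 rows; each row shifts and turns the commanded pose from where the row before left it; what a row does not reach is not made up. The controller multiplies each number of a shift by 0.4 m and each number of a turn by 1.5 rad. A row lasts 1/12 s, in which the tool goes at most 41.7 mm and 7.16 degrees, less where a joint would pass 70% of its speed; a pose out of reach is approached as far as the arm can. A call with a number of a shift or a turn outside -1 to 1 is refused whole. A call with a gripper value outside its range is refused whole. The fingers move at their own pace and stop on an object; "newtons" is the grip in N (left out, the last holds). Time passes only in rows, so rows that do not move let the fingers close. It gives the time, the measured TCP pose, the force and the opening at its end, in the units of the state.
- env.sense(): the state, without advancing time (a new reading comes with each control period).
- env.grab_frame(name): name is "scene" or "top"; returns a dict with "img" (480x640x3 uint8, blue, green, red), "fx", "fy", "cx", "cy" (pixels), "distortion" ([k1, k2, p1, p2, k3] as OpenCV has them; the pictures are not rectified), "rvec" (rotation vector, rad) and "tvec" (3), from world to camera coordinates, as OpenCV has them. Camera axes: x right, y down, z forward; pixel columns grow to the right and rows downward; lengths in m; the calibration is good to about 2 mm. A picture is of the moment at which its call begins. There is no depth.
- env.finish_job(): hands the job in, once; it reports no verdict.
Trained networks look in the newest picture that a camera, given by its name, has taken for a name from the list of things; names that differ only in an ending like _2 or _b are one class to them, and where a whole thing is asked for, a point or a joint stands for the part that bears it (a point fixed in the world has none). Each returns a list of dicts, best first, with "confidence" (0 to 1); they miss things now and then, are a little off and sometimes report something else, mostly with a low value. They report only what shows in the picture. A call takes as long as a camera call.
- env.look_for(camera, query): "location" ([x, y, z] in m, in the coordinates of the camera as it stood for that picture, good to about 4 mm: the middle of the surface that is visible of it).
- env.regions_of(camera, query): "mask" (480x640 bool, what is visible of it).
The state is a dict: "clock": time; "joints": joint angles; "joint_velocities": joint speeds; "joint_efforts": joint torques, N m; "tcp_pos": TCP position; "orientation": TCP orientation; "ft_force": force on the tool from outside, world axes, zero at the start; "ft_torque": the same for the moment, N m; "opening": finger opening in m.
Only numpy, scipy, OpenCV 4.12 (cv2) and the standard library are available. Lean on these libraries where they do the work, as an engineer would, in place of code of your own. Each camera call takes 0.05 s, during which the arm holds its last target.

## Working session

There is one attempt and no reset: what is moved stays moved. The work goes in short steps, Python scripts to look and compute and a tool call to move; the robot and the scene stay as the last step left them, time stands still between calls to the robot, and variables do not carry over. Pictures are saved under pics/ and viewed, and the job is handed in when it is done.

Besides the shell and the picture viewer there is one more tool, called after "Call:" by a JSON object that holds its "op" and its "data". arm_command: Moves the arm, as the interface text tells. Shifts and turns lie within -1 to 1; 1 stands for 0.4 m of shift or 1.5 rad of turn. Its arguments: {"type":"object","properties":{"deltas":{"type":"array"},"newtons":{"type":"number"}},"required":["deltas"]}

```bash
ls; mkdir -p pics; cat > h.py <<'E'
from cell import env
import numpy as np, cv2
def grab(n):
    f=env.grab_frame(n); return f
def K(f): return np.array([[f['fx'],0,f['cx']],[0,f['fy'],f['cy']],[0,0,1.]])
def RT(f): return cv2.Rodrigues(np.array(f['rvec'],float))[0], np.array(f['tvec'],float).ravel()
def ray(f,px,z):
    R,t=RT(f); u=cv2.undistortPoints(np.array([[px]],float),K(f),np.array(f['distortion'],float))[0,0]
    d=R.T@np.array([u[0],u[1],1]); c=-R.T@t
    return c+d*(z-c[2])/d[2]
def proj(f,P):
    return cv2.projectPoints(np.array(P,float).reshape(-1,3),np.array(f['rvec'],float),np.array(f['tvec'],float),K(f),np.array(f['distortion'],float))[0].reshape(-1,2)
def toworld(f,p):
    R,t=RT(f); return R.T@(np.array(p)-t)
E
python3 - <<'E'
from h import *
s=env.sense(); print({k:np.round(v,3) for k,v in s.items()})
for n in ['scene','top']:
    f=grab(n); cv2.imwrite(f'pics/{n}0.png',f['img']); R,t=RT(f); print(n,-R.T@t)
    for q in ['stand','egg_timer','pepper_mill','spice_jar','jam','board','coaster','tomato_tin','mustard']:
        r=env.look_for(n,q)
        print(q,[(np.round(toworld(f,o['location']),3).tolist(),round(o['confidence'],2)) for o in r[:2]])
E
```

```text
pics
{'clock': np.float64(0.0), 'joints': array([ 1.124,  0.424,  1.631, -0.   ,  1.089, -0.019]), 'joint_velocities': array([-0.003,  0.002, -0.001,  0.   , -0.003, -0.001]), 'joint_efforts': array([-0.0000e+00, -5.5739e+01, -2.8175e+01,  0.0000e+00,  7.0000e-03,
        0.0000e+00]), 'tcp_pos': array([0.259, 0.568, 0.248]), 'orientation': array([ 0.841,  0.541, -0.001,  0.   ]), 'ft_force': array([ 0.284, -0.809,  0.049]), 'ft_torque': array([-0.023,  0.024,  0.023]), 'opening': np.float64(0.086)}
scene [-0.23395684 -0.64054449  0.7656431 ]
stand [([0.46, -0.053, 0.005], 0.65)]
egg_timer [([0.499, -0.038, 0.048], 0.73), ([0.462, -0.054, 0.005], 0.57)]
pepper_mill []
spice_jar [([0.445, -0.033, 0.072], 0.59)]
jam [([0.476, -0.108, 0.07], 0.61)]
board [([0.441, -0.357, 0.014], 0.65)]
coaster [([0.481, 0.154, 0.005], 0.92)]
tomato_tin [([0.523, -0.419, 0.069], 0.59), ([0.443, -0.035, 0.075], 0.52)]
mustard [([0.442, -0.355, 0.015], 0.33)]
top [ 0.37865332 -0.15000953  1.01947893]
stand [([0.472, -0.036, 0.006], 0.71)]
egg_timer [([0.524, -0.039, 0.054], 0.91), ([0.46, -0.027, 0.11], 0.37)]
pepper_mill [([0.514, 0.027, 0.126], 0.63)]
spice_jar [([0.46, -0.024, 0.112], 0.58), ([0.488, -0.1, 0.097], 0.39)]
jam [([0.488, -0.098, 0.101], 0.89), ([0.512, 0.03, 0.131], 0.35)]
board [([0.457, -0.345, 0.014], 0.78)]
coaster [([0.482, 0.157, 0.005], 0.69)]
tomato_tin [([0.532, -0.412, 0.082], 0.96)]
mustard [([0.617, 0.122, 0.083], 0.76)]
```

View pics/top0.png

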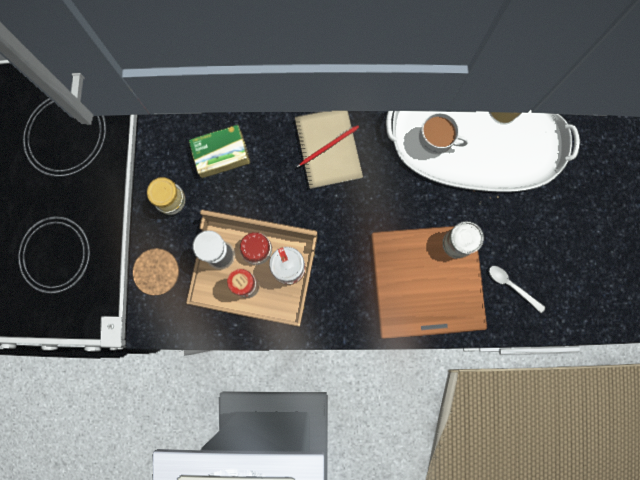

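View pics/scene0.png

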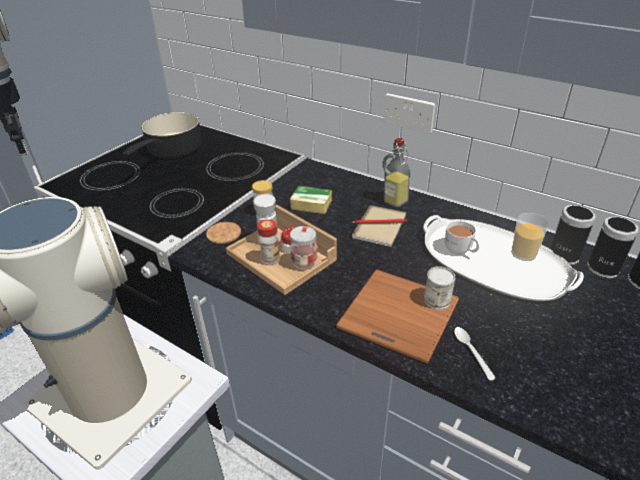

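The top view shows the mill at about (210,247), the timer at (255,247), the spice jar at (241,283), the jam at (287,265), the tin at (467,238), and the coaster at (156,271). Next I'll zoom in and measure more precisely.

```bash
python3 - <<'E'
from h import *
f=grab('top'); im=f['img']
c=cv2.resize(im[200:340,140:320],None,fx=4.4,fy=4.2,interpolation=cv2.INTER_CUBIC)
c=cv2.resize(im[200:336,140:320],None,fx=4.4,fy=4.4,interpolation=cv2.INTER_CUBIC);cv2.imwrite('pics/t1.png',c)
c=cv2.resize(im[210:346,360:500],None,fx=4.4,fy=4.4,interpolation=cv2.INTER_CUBIC);cv2.imwrite('pics/t2.png',c)
for q in ['stand','egg_timer','pepper_mill','spice_jar','jam','coaster','board','tomato_tin']:
    r=env.regions_of('top',q)
    if r:
        m=r[0]['mask'].astype(np.uint8); n=m.sum(); M=cv2.moments(m,True)
        cs,_=cv2.findContours(m,0,2); cc=max(cs,key=cv2.contourArea)
        print(q,round(r[0]['confidence'],2),n,M['m10']/n,M['m01']/n,cv2.minAreaRect(cc))
        if q=='coaster': print(ray(f,(M['m10']/n,M['m01']/n),.006))
        if q in('stand','board'):
            b=cv2.boxPoints(cv2.minAreaRect(cc)); print([ray(f,p,.02 if q=='stand' else .014).round(3).tolist() for p in b])
E
```

```text
stand 0.96 7295 253.01973954763537 270.89458533241947 ((250.97547912597656, 267.4641418457031), (118.68181610107422, 96.01432800292969), 10.61965560913086)
[[0.425, 0.098, 0.02], [0.604, 0.07, 0.02], [0.56, -0.152, 0.02], [0.385, -0.119, 0.02]]
egg_timer 0.65 832 255.53966346153845 247.98076923076923 ((255.5, 248.0), (32.0, 31.0), 90.0)
pepper_mill 0.91 1161 213.81739879414297 250.23169681309216 ((213.5517120361328, 250.62066650390625), (45.45085144042969, 30.30056381225586), 40.23635482788086)
spice_jar 0.77 708 242.60169491525423 283.58898305084745 ((242.80001831054688, 283.4000244140625), (33.09380340576172, 25.043960571289062), 26.56505012512207)
jam 0.94 1092 287.0796703296703 265.6080586080586 ((286.5, 265.5), (37.0, 35.0), 90.0)
coaster 0.93 1654 155.3428053204353 271.71100362756954 ((155.5, 271.5), (45.0, 45.0), 90.0)
[0.48596705 0.15873213 0.006     ]
board 0.85 10159 425.1655674771139 284.99852347672015 ((428.8033447265625, 281.13702392578125), (106.9748764038086, 106.82623291015625), 84.8826904296875)
[[0.558, -0.251, 0.014], [0.575, -0.456, 0.014], [0.374, -0.465, 0.014], [0.359, -0.265, 0.014]]
tomato_tin 0.59 1112 462.2859712230216 240.26438848920864 ((461.8500061035156, 240.05003356933594), (32.88768768310547, 40.160926818847656), 71.56505584716797)
```

View pics/t1.png

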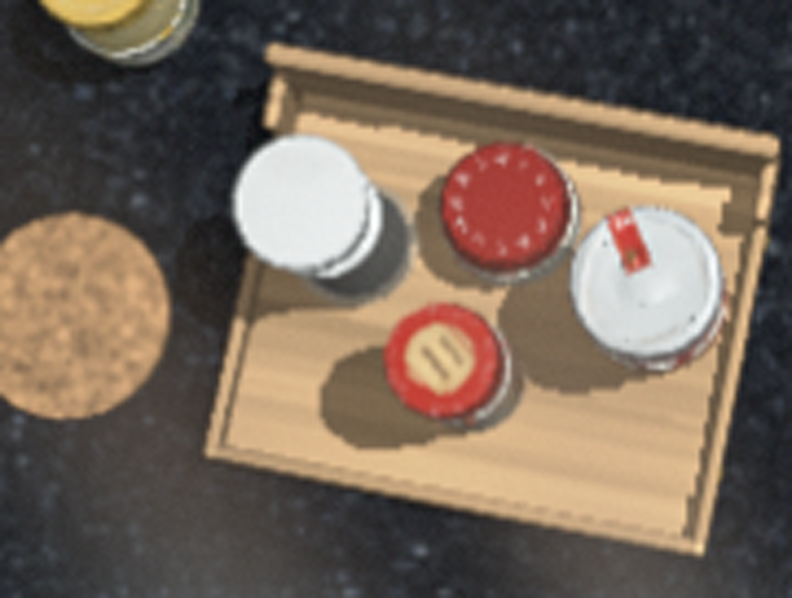

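View pics/t2.png

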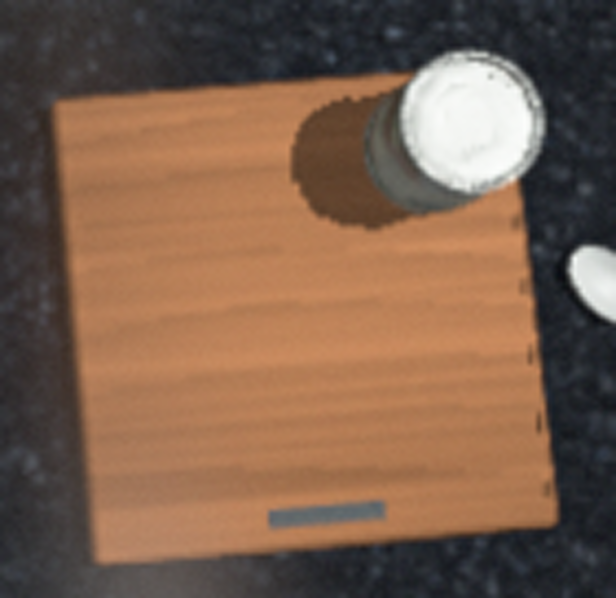

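```bash
cat > m.py <<'E'
from h import *
f=grab('top')
def c1(x,y): return ((x+.5)/4.4-.5+140,(y+.5)/4.4-.5+200)
def c2(x,y): return ((x+.5)/4.4-.5+360,(y+.5)/4.4-.5+210)
P={}
for n,x,y,z in [('mill',300,203,.131),('timer',508,206,.054),('spice',444,361,.114),('jam',647,283,.098),('coaster',69,315,.006),('FL',206,456,.02),('FR',704,554,.02),('BLt',270,46,.066),('BRt',779,138,.066)]:
    P[n]=ray(f,c1(x,y),z); print(n,P[n].round(4))
for n,x,y,z in [('tin',472,122,.086),('b00',98,564,.014),('b01',556,525,.014),('b10',54,100,.014)]:
    P[n]=ray(f,c2(x,y),z); print(n,P[n].round(4))
d=P['FL']-P['FR']; print('yaw front',np.arctan2(-d[0],d[1]))
d=P['BLt']-P['BRt']; print('yaw back',np.arctan2(-d[0],d[1]))
# fit stand frame from objects
from scipy.optimize import least_squares
S=[('timer',40,0),('mill',15,66),('jam',15,-66),('spice',-32,0),('FL',-85,108),('FR',-85,-108),('BLt',85,108),('BRt',85,-108)]
def res(p):
    c,s=np.cos(p[2]),np.sin(p[2]); return np.concatenate([P[n][:2]-p[:2]-np.array([c*a-s*b,s*a+c*b])/1000 for n,a,b in S])
r=least_squares(res,[.46,-.03,0]); print(r.x,(res(r.x)*1000).reshape(-1,2).round(1))
E
python3 m.py
```

```text
mill [0.5163 0.0327 0.131 ]
timer [ 0.5266 -0.0378  0.054 ]
spice [ 0.4576 -0.021   0.114 ]
jam [ 0.4893 -0.0976  0.098 ]
coaster [0.4869 0.1589 0.006 ]
FL [0.4256 0.0931 0.02  ]
FR [ 0.3851 -0.1172  0.02  ]
BLt [0.592  0.0605 0.066 ]
BRt [ 0.5522 -0.1493  0.066 ]
tin [ 0.5358 -0.414   0.086 ]
b00 [ 0.3619 -0.268   0.014 ]
b01 [ 0.3752 -0.4631  0.014 ]
b10 [ 0.5585 -0.2533  0.014 ]
yaw front -0.19036643463898414
yaw back -0.18756892039192832
[ 0.48842942 -0.02867534 -0.19312445] [[-1.1 -1.5]
 [ 0.5 -0.5]
 [-1.2 -1.3]
 [ 0.6  1.5]
 [-0.1 -0.6]
 [ 0.8  1.1]
 [-0.6 -0.5]
 [ 1.   1.7]]
```

Call:
{"op": "arm_command", "data": {"deltas": [{"travel": [0.031,-0.092,-0.002],"twist": [0,0,-0.0555],"jaw": 1},{"travel": [0.031,-0.092,-0.002],"twist": [0,0,-0.0555],"jaw": 1},{"travel": [0.031,-0.092,-0.002],"twist": [0,0,-0.0555],"jaw": 1},{"travel": [0.031,-0.092,-0.002],"twist": [0,0,-0.0555],"jaw": 1},{"travel": [0.031,-0.092,-0.002],"twist": [0,0,-0.0555],"jaw": 1},{"travel": [0.031,-0.092,-0.002],"twist": [0,0,-0.0555],"jaw": 1},{"travel": [0.031,-0.092,-0.002],"twist": [0,0,-0.0555],"jaw": 1},{"travel": [0.031,-0.092,-0.002],"twist": [0,0,-0.0555],"jaw": 1},{"travel": [0.031,-0.092,-0.002],"twist": [0,0,-0.0555],"jaw": 1},{"travel": [0.031,-0.092,-0.002],"twist": [0,0,-0.0555],"jaw": 1},{"travel": [0.031,-0.092,-0.002],"twist": [0,0,-0.0555],"jaw": 1},{"travel": [0.031,-0.092,-0.002],"twist": [0,0,-0.0555],"jaw": 1}]}}

```text
clock: 2.5
tcp_pos: [0.4084, 0.1253, 0.239]
orientation: [0.998, 0.07, 0.0, -0.0]
ft_force: [0.8, 0.7, -0.2]
opening: 0.0854
```

Call:
{"op": "arm_command", "data": {"deltas": [{"travel": [0.031,-0.092,0],"twist": [0,0,-0.0555],"jaw": 1},{"travel": [0.031,-0.092,0],"twist": [0,0,-0.0555],"jaw": 1},{"travel": [0.031,-0.092,0],"twist": [0,0,-0.0555],"jaw": 1},{"travel": [0.031,-0.092,0],"twist": [0,0,-0.0555],"jaw": 1},{"travel": [0,0,0],"twist": [0,0,0],"jaw": 1},{"travel": [0,0,0],"twist": [0,0,0],"jaw": 1},{"travel": [0,0,0],"twist": [0,0,0],"jaw": 1}]}}

```text
clock: 3.08
tcp_pos: [0.4573, -0.0202, 0.2386]
orientation: [0.996, -0.095, -0.0, -0.0]
ft_force: [-0.7, -1.1, 0.7]
opening: 0.0851
```

Call:
{"op": "arm_command", "data": {"deltas": [{"travel": [0.002,-0.002,-0.06],"twist": [0,0,0],"jaw": 1},{"travel": [0,0,-0.06],"twist": [0,0,0],"jaw": 1},{"travel": [0,0,-0.06],"twist": [0,0,0],"jaw": 1},{"travel": [0,0,-0.06],"twist": [0,0,0],"jaw": 1},{"travel": [0,0,-0.05],"twist": [0,0,0],"jaw": 1},{"travel": [0,0,-0.04],"twist": [0,0,0],"jaw": 1},{"travel": [0,0,-0.025],"twist": [0,0,0],"jaw": 1},{"travel": [0,0,-0.02],"twist": [0,0,0],"jaw": 1},{"travel": [0,0,0],"twist": [0,0,0],"jaw": 1},{"travel": [0,0,0],"twist": [0,0,0],"jaw": 1}]}}

```text
clock: 3.92
tcp_pos: [0.4585, -0.0204, 0.0889]
orientation: [0.996, -0.094, -0.0, -0.0]
ft_force: [-0.2, -0.4, 0.4]
opening: 0.0852
```

Call:
{"op": "arm_command", "data": {"deltas": [{"travel": [0,0,0],"twist": [0,0,0],"jaw": -1},{"travel": [0,0,0],"twist": [0,0,0],"jaw": -1},{"travel": [0,0,0],"twist": [0,0,0],"jaw": -1},{"travel": [0,0,0],"twist": [0,0,0],"jaw": -1},{"travel": [0,0,0],"twist": [0,0,0],"jaw": -1},{"travel": [0,0,0],"twist": [0,0,0],"jaw": -1},{"travel": [0,0,0],"twist": [0,0,0],"jaw": -1},{"travel": [0,0,0],"twist": [0,0,0],"jaw": -1}], "newtons": 40}}

```text
clock: 4.58
tcp_pos: [0.4589, -0.021, 0.0895]
orientation: [0.996, -0.094, 0.001, -0.0]
ft_force: [-1.6, 0.4, 7.0]
opening: 0.0438
```

```bash
python3 - <<'E'
from h import *
for n,(y,x) in [('scene',(180,220)),('top',(200,140))]:
    f=grab(n); cv2.imwrite(f'pics/{n}1.png',cv2.resize(f['img'][y:y+130,x:x+180],None,fx=4.4,fy=4.4,interpolation=cv2.INTER_CUBIC))
s=env.sense();print(s['tcp_pos'],s['opening'],s['ft_force'])
E
```

```text
[ 0.45884254 -0.0210086   0.08949482] 0.043876445150213196 [-1.88291965  0.40706977  6.05032268]
```

View pics/scene1.png

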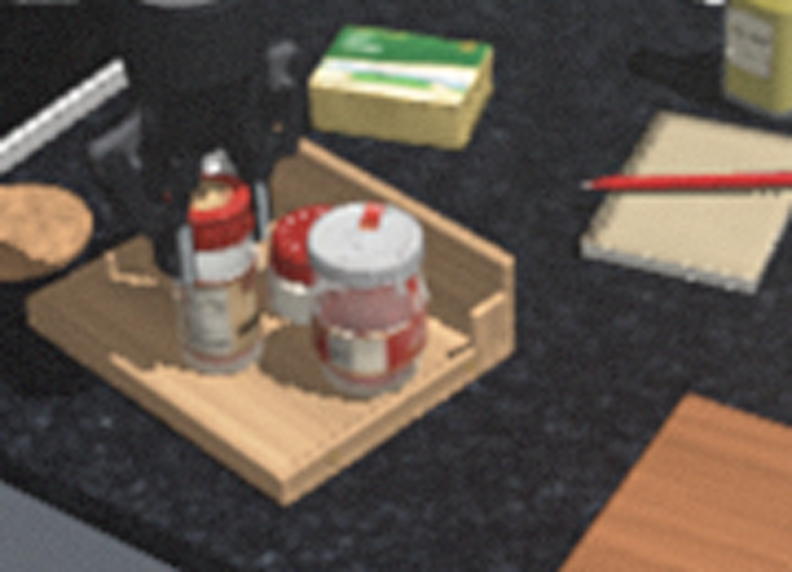

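Call:
{"op": "arm_command", "data": {"deltas": [{"travel": [0,0,0.02],"twist": [0,0,0],"jaw": -1},{"travel": [0,0,0.04],"twist": [0,0,0],"jaw": -1},{"travel": [0,0,0.06],"twist": [0,0,0],"jaw": -1},{"travel": [0,0,0.06],"twist": [0,0,0],"jaw": -1},{"travel": [0,0,0.06],"twist": [0,0,0],"jaw": -1},{"travel": [0,0,0.04],"twist": [0,0,0],"jaw": -1},{"travel": [0,0,0.02],"twist": [0,0,0],"jaw": -1}]}}

```text
clock: 5.27
tcp_pos: [0.4594, -0.0211, 0.2114]
orientation: [0.996, -0.094, 0.002, -0.0]
ft_force: [-0.3, 0.4, -1.6]
opening: 0.0437
```

Call:
{"op": "arm_command", "data": {"deltas": [{"travel": [0.006,-0.03,0],"twist": [0,0,0],"jaw": -1},{"travel": [0.0137,-0.065,0],"twist": [0,0,0],"jaw": -1},{"travel": [0.0137,-0.065,0],"twist": [0,0,0],"jaw": -1},{"travel": [0.0137,-0.065,0],"twist": [0,0,0],"jaw": -1},{"travel": [0.0137,-0.065,0],"twist": [0,0,0],"jaw": -1},{"travel": [0.0137,-0.065,0],"twist": [0,0,0],"jaw": -1},{"travel": [0.0137,-0.065,0],"twist": [0,0,0],"jaw": -1},{"travel": [0.0137,-0.065,0],"twist": [0,0,0],"jaw": -1},{"travel": [0.0137,-0.065,0],"twist": [0,0,0],"jaw": -1},{"travel": [0.0137,-0.065,0],"twist": [0,0,0],"jaw": -1},{"travel": [0.0137,-0.065,0],"twist": [0,0,0],"jaw": -1},{"travel": [0.006,-0.03,0],"twist": [0,0,0],"jaw": -1}]}}

```text
clock: 6.27
tcp_pos: [0.5182, -0.3077, 0.2084]
orientation: [0.995, -0.095, 0.0, 0.0]
ft_force: [0.9, 0.2, -1.4]
opening: 0.0438
```

Call:
{"op": "arm_command", "data": {"deltas": [{"travel": [0,0,-0.03],"twist": [0,0,0],"jaw": -1},{"travel": [0,0,-0.06],"twist": [0,0,0],"jaw": -1},{"travel": [0,0,-0.06],"twist": [0,0,0],"jaw": -1},{"travel": [0,0,-0.06],"twist": [0,0,0],"jaw": -1},{"travel": [0,0,-0.03],"twist": [0,0,0],"jaw": -1},{"travel": [0,0,-0.02],"twist": [0,0,0],"jaw": -1},{"travel": [0,0,0],"twist": [0,0,0],"jaw": -1},{"travel": [0,0,0],"twist": [0,0,0],"jaw": -1},{"travel": [0,0,0],"twist": [0,0,0],"jaw": -1}]}}

```text
clock: 7.02
tcp_pos: [0.5188, -0.3051, 0.1059]
orientation: [0.996, -0.094, 0.001, 0.0]
ft_force: [0.6, -1.1, -0.3]
opening: 0.0435
```

Call:
{"op": "arm_command", "data": {"deltas": [{"travel": [0,0,-0.01],"twist": [0,0,0],"jaw": -1},{"travel": [0,0,-0.008],"twist": [0,0,0],"jaw": -1},{"travel": [0,0,-0.006],"twist": [0,0,0],"jaw": -1},{"travel": [0,0,0],"twist": [0,0,0],"jaw": -1},{"travel": [0,0,0],"twist": [0,0,0],"jaw": -1}]}}

```text
clock: 7.43
tcp_pos: [0.5183, -0.3052, 0.0956]
orientation: [0.996, -0.094, 0.0, 0.0]
ft_force: [-0.2, 0.0, 3.0]
opening: 0.0435
```

Call:
{"op": "arm_command", "data": {"deltas": [{"travel": [0,0,0],"twist": [0,0,0],"jaw": 1},{"travel": [0,0,0],"twist": [0,0,0],"jaw": 1},{"travel": [0,0,0],"twist": [0,0,0],"jaw": 1},{"travel": [0,0,0],"twist": [0,0,0],"jaw": 1},{"travel": [0,0,0],"twist": [0,0,0],"jaw": 1},{"travel": [0,0,0.04],"twist": [0,0,0],"jaw": 1},{"travel": [0,0,0.08],"twist": [0,0,0],"jaw": 1},{"travel": [0,0,0.08],"twist": [0,0,0],"jaw": 1},{"travel": [0,0,0.06],"twist": [0,0,0],"jaw": 1},{"travel": [0,0,0.03],"twist": [0,0,0],"jaw": 1},{"travel": [0,0,0],"twist": [0,0,0],"jaw": 1}]}}

```text
clock: 8.35
tcp_pos: [0.5195, -0.3058, 0.214]
orientation: [0.996, -0.094, 0.002, 0.001]
ft_force: [0.1, -0.5, -0.0]
opening: 0.0854
```

Call:
{"op": "arm_command", "data": {"deltas": [{"travel": [-0.0127,0.0866,0],"twist": [0,0,0],"jaw": 1},{"travel": [-0.0127,0.0866,0],"twist": [0,0,0],"jaw": 1},{"travel": [-0.0127,0.0866,0],"twist": [0,0,0],"jaw": 1},{"travel": [-0.0127,0.0866,0],"twist": [0,0,0],"jaw": 1},{"travel": [-0.0127,0.0866,0],"twist": [0,0,0],"jaw": 1},{"travel": [-0.0127,0.0866,0],"twist": [0,0,0],"jaw": 1},{"travel": [0,0,0],"twist": [0,0,0],"jaw": 1},{"travel": [0,0,-0.05],"twist": [0,0,0],"jaw": 1},{"travel": [0,0,-0.07],"twist": [0,0,0],"jaw": 1},{"travel": [0,0,-0.05],"twist": [0,0,0],"jaw": 1},{"travel": [0,0,0],"twist": [0,0,0],"jaw": 1},{"travel": [0,0,0],"twist": [0,0,0],"jaw": 1}]}}

```text
clock: 9.35
tcp_pos: [0.4862, -0.097, 0.1414]
orientation: [0.996, -0.094, -0.002, -0.0]
ft_force: [0.6, -0.0, 0.3]
opening: 0.085
```

```bash
python3 - <<'E'
from h import *
for n,(y,x) in [('scene',(180,220)),('top',(200,140))]:
    f=grab(n); cv2.imwrite(f'pics/{n}2.png',f['img'])
s=env.sense();print(s['tcp_pos'],s['orientation'],s['opening'],s['ft_force'])
E
```

```text
[ 0.4878659  -0.09736694  0.14338887] [ 9.95527185e-01 -9.44755117e-02  4.19205768e-05  1.17351199e-05] 0.08536610109488 [0.45070804 0.5874705  0.24413342]
```

View pics/scene2.png

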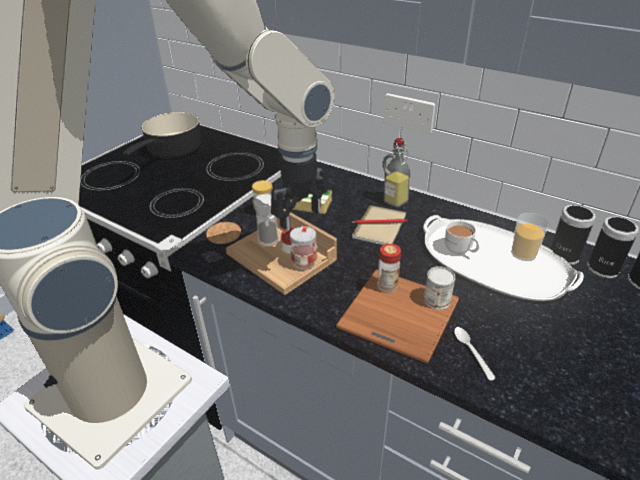

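The spice jar is upright on the back left of the board, at about (388,267). The jam is untouched, so I'll go down for it.

Call:
{"op": "arm_command", "data": {"deltas": [{"travel": [0.003,0,-0.05],"twist": [0,0,0],"jaw": 1},{"travel": [0,0,-0.05],"twist": [0,0,0],"jaw": 1},{"travel": [0,0,-0.035],"twist": [0,0,0],"jaw": 1},{"travel": [0,0,-0.022],"twist": [0,0,0],"jaw": 1},{"travel": [0,0,0],"twist": [0,0,0],"jaw": 1},{"travel": [0,0,0],"twist": [0,0,0],"jaw": 1}]}}

```text
clock: 9.95
tcp_pos: [0.4892, -0.0973, 0.0809]
orientation: [0.996, -0.094, 0.0, 0.0]
ft_force: [0.1, 0.1, 0.8]
opening: 0.0854
```

Call:
{"op": "arm_command", "data": {"deltas": [{"travel": [0,0,0],"twist": [0,0,0],"jaw": -1},{"travel": [0,0,0],"twist": [0,0,0],"jaw": -1},{"travel": [0,0,0],"twist": [0,0,0],"jaw": -1},{"travel": [0,0,0],"twist": [0,0,0],"jaw": -1},{"travel": [0,0,0],"twist": [0,0,0],"jaw": -1},{"travel": [0,0,0],"twist": [0,0,0],"jaw": -1},{"travel": [0,0,0],"twist": [0,0,0],"jaw": -1},{"travel": [0,0,0],"twist": [0,0,0],"jaw": -1}], "newtons": 45}}

```text
clock: 10.62
tcp_pos: [0.4897, -0.0973, 0.0817]
orientation: [0.996, -0.094, 0.001, 0.0]
ft_force: [-0.4, 0.6, 7.2]
opening: 0.0593
```

Call:
{"op": "arm_command", "data": {"deltas": [{"travel": [0,0,0.02],"twist": [0,0,0],"jaw": -1},{"travel": [0,0,0.04],"twist": [0,0,0],"jaw": -1},{"travel": [0,0,0.06],"twist": [0,0,0],"jaw": -1},{"travel": [0,0,0.06],"twist": [0,0,0],"jaw": -1},{"travel": [0,0,0.06],"twist": [0,0,0],"jaw": -1},{"travel": [0,0,0.04],"twist": [0,0,0],"jaw": -1},{"travel": [0,0,0.02],"twist": [0,0,0],"jaw": -1}]}}

```text
clock: 11.2
tcp_pos: [0.4898, -0.0973, 0.2033]
orientation: [0.996, -0.094, 0.002, 0.0]
ft_force: [0.4, -0.3, -2.2]
opening: 0.0589
```

Call:
{"op": "arm_command", "data": {"deltas": [{"travel": [-0.008,-0.035,0],"twist": [0,0,0],"jaw": -1},{"travel": [-0.016,-0.07,0],"twist": [0,0,0],"jaw": -1},{"travel": [-0.016,-0.07,0],"twist": [0,0,0],"jaw": -1},{"travel": [-0.016,-0.07,0],"twist": [0,0,0],"jaw": -1},{"travel": [-0.016,-0.07,0],"twist": [0,0,0],"jaw": -1},{"travel": [-0.016,-0.07,0],"twist": [0,0,0],"jaw": -1},{"travel": [-0.016,-0.07,0],"twist": [0,0,0],"jaw": -1},{"travel": [-0.016,-0.07,0],"twist": [0,0,0],"jaw": -1},{"travel": [-0.016,-0.07,0],"twist": [0,0,0],"jaw": -1},{"travel": [-0.016,-0.07,0],"twist": [0,0,0],"jaw": -1},{"travel": [-0.014,-0.07,0],"twist": [0,0,0],"jaw": -1},{"travel": [-0.008,-0.045,0],"twist": [0,0,0],"jaw": -1}]}}

```text
clock: 12.2
tcp_pos: [0.4181, -0.4113, 0.2001]
orientation: [0.995, -0.095, -0.0, 0.0]
ft_force: [0.6, 0.2, -2.2]
opening: 0.059
```

Call:
{"op": "arm_command", "data": {"deltas": [{"travel": [0,0,-0.03],"twist": [0,0,0],"jaw": -1},{"travel": [0,0,-0.06],"twist": [0,0,0],"jaw": -1},{"travel": [0,0,-0.06],"twist": [0,0,0],"jaw": -1},{"travel": [0,0,-0.06],"twist": [0,0,0],"jaw": -1},{"travel": [0,0,-0.03],"twist": [0,0,0],"jaw": -1},{"travel": [0,0,-0.02],"twist": [0,0,0],"jaw": -1},{"travel": [0,0,0],"twist": [0,0,0],"jaw": -1},{"travel": [0,0,0],"twist": [0,0,0],"jaw": -1},{"travel": [0,0,0],"twist": [0,0,0],"jaw": -1}]}}

```text
clock: 12.95
tcp_pos: [0.4199, -0.4096, 0.0975]
orientation: [0.996, -0.094, 0.001, 0.001]
ft_force: [0.0, 0.2, -1.7]
opening: 0.0589
```

Call:
{"op": "arm_command", "data": {"deltas": [{"travel": [0,0,-0.01],"twist": [0,0,0],"jaw": -1},{"travel": [0,0,-0.008],"twist": [0,0,0],"jaw": -1},{"travel": [0,0,-0.006],"twist": [0,0,0],"jaw": -1},{"travel": [0,0,0],"twist": [0,0,0],"jaw": -1},{"travel": [0,0,0],"twist": [0,0,0],"jaw": -1}]}}

```text
clock: 13.37
tcp_pos: [0.4196, -0.4096, 0.0877]
orientation: [0.996, -0.094, 0.0, 0.0]
ft_force: [-0.5, 0.3, 6.0]
opening: 0.0589
```

Call:
{"op": "arm_command", "data": {"deltas": [{"travel": [0,0,0],"twist": [0,0,0],"jaw": 1},{"travel": [0,0,0],"twist": [0,0,0],"jaw": 1},{"travel": [0,0,0],"twist": [0,0,0],"jaw": 1},{"travel": [0,0,0],"twist": [0,0,0],"jaw": 1},{"travel": [0,0,0],"twist": [0,0,0],"jaw": 1},{"travel": [0,0,0.04],"twist": [0,0,0],"jaw": 1},{"travel": [0,0,0.08],"twist": [0,0,0],"jaw": 1},{"travel": [0,0,0.09],"twist": [0,0,0],"jaw": 1},{"travel": [0,0,0.09],"twist": [0,0,0],"jaw": 1},{"travel": [0,0,0.06],"twist": [0,0,0],"jaw": 1},{"travel": [0,0,0.02],"twist": [0,0,0],"jaw": 1},{"travel": [0,0,0],"twist": [0,0,0],"jaw": 1}]}}

```text
clock: 14.37
tcp_pos: [0.4201, -0.41, 0.2411]
orientation: [0.996, -0.094, 0.002, 0.002]
ft_force: [-0.5, -0.1, -0.0]
opening: 0.0855
```

Call:
{"op": "arm_command", "data": {"deltas": [{"travel": [0.02,0.0923,0],"twist": [0,0,0],"jaw": 1},{"travel": [0.02,0.0923,0],"twist": [0,0,0],"jaw": 1},{"travel": [0.02,0.0923,0],"twist": [0,0,0],"jaw": 1},{"travel": [0.02,0.0923,0],"twist": [0,0,0],"jaw": 1},{"travel": [0.02,0.0923,0],"twist": [0,0,0],"jaw": 1},{"travel": [0.02,0.0923,0],"twist": [0,0,0],"jaw": 1},{"travel": [0.02,0.0923,0],"twist": [0,0,0],"jaw": 1},{"travel": [0.02,0.0923,0],"twist": [0,0,0],"jaw": 1},{"travel": [0.02,0.0923,0],"twist": [0,0,0],"jaw": 1},{"travel": [0.02,0.0923,0],"twist": [0,0,0],"jaw": 1},{"travel": [0.02,0.0923,0],"twist": [0,0,0],"jaw": 1},{"travel": [0.02,0.0923,0],"twist": [0,0,0],"jaw": 1}]}}

```text
clock: 15.37
tcp_pos: [0.5141, 0.0358, 0.2367]
orientation: [0.996, -0.094, -0.002, 0.0]
ft_force: [0.3, -1.3, -0.4]
opening: 0.0853
```

Call:
{"op": "arm_command", "data": {"deltas": [{"travel": [0,0,0],"twist": [0,0,0],"jaw": 1},{"travel": [0,0,-0.05],"twist": [0,0,0],"jaw": 1},{"travel": [0,0,-0.05],"twist": [0,0,0],"jaw": 1},{"travel": [0,0,0],"twist": [0,0,0],"jaw": 1},{"travel": [0,0,0],"twist": [0,0,0],"jaw": 1},{"travel": [0,0,0],"twist": [0,0,0],"jaw": 1}]}}

```text
clock: 15.87
tcp_pos: [0.515, 0.0337, 0.1984]
orientation: [0.996, -0.095, -0.001, 0.0]
ft_force: [-0.0, -0.6, -0.2]
opening: 0.0852
```

Call:
{"op": "arm_command", "data": {"deltas": [{"travel": [0.002,-0.002,-0.05],"twist": [0,0,0],"jaw": 1},{"travel": [0,0,-0.06],"twist": [0,0,0],"jaw": 1},{"travel": [0,0,-0.05],"twist": [0,0,0],"jaw": 1},{"travel": [0,0,-0.035],"twist": [0,0,0],"jaw": 1},{"travel": [0,0,-0.022],"twist": [0,0,0],"jaw": 1},{"travel": [0,0,0],"twist": [0,0,0],"jaw": 1},{"travel": [0,0,0],"twist": [0,0,0],"jaw": 1}]}}

```text
clock: 16.45
tcp_pos: [0.5164, 0.033, 0.1124]
orientation: [0.996, -0.095, 0.0, -0.0]
ft_force: [-0.1, 0.3, 0.8]
opening: 0.0854
```

Call:
{"op": "arm_command", "data": {"deltas": [{"travel": [0,0,0],"twist": [0,0,0],"jaw": -1},{"travel": [0,0,0],"twist": [0,0,0],"jaw": -1},{"travel": [0,0,0],"twist": [0,0,0],"jaw": -1},{"travel": [0,0,0],"twist": [0,0,0],"jaw": -1},{"travel": [0,0,0],"twist": [0,0,0],"jaw": -1},{"travel": [0,0,0],"twist": [0,0,0],"jaw": -1},{"travel": [0,0,0],"twist": [0,0,0],"jaw": -1},{"travel": [0,0,0],"twist": [0,0,0],"jaw": -1}], "newtons": 45}}

```text
clock: 17.12
tcp_pos: [0.5169, 0.0332, 0.1133]
orientation: [0.996, -0.094, 0.001, -0.0]
ft_force: [0.1, 0.6, 7.8]
opening: 0.0491
```

```bash
python3 - <<'E'
from h import *
for n,(y,x) in [('scene',(180,220)),('top',(200,140))]:
    f=grab(n); cv2.imwrite(f'pics/{n}3.png',cv2.resize(f['img'][150:350,200:480],None,fx=2.8,fy=2.8) if n=='scene' else f['img'])
E
```

```text
(no output)
```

View pics/scene3.png

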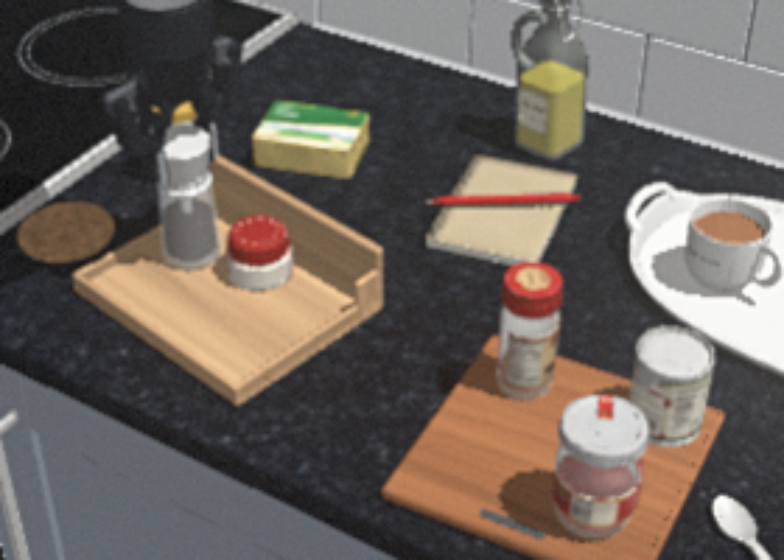

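Call:
{"op": "arm_command", "data": {"deltas": [{"travel": [0,0,0.02],"twist": [0,0,0],"jaw": -1},{"travel": [0,0,0.04],"twist": [0,0,0],"jaw": -1},{"travel": [0,0,0.06],"twist": [0,0,0],"jaw": -1},{"travel": [0,0,0.06],"twist": [0,0,0],"jaw": -1},{"travel": [0,0,0.06],"twist": [0,0,0],"jaw": -1},{"travel": [0,0,0.04],"twist": [0,0,0],"jaw": -1},{"travel": [0,0,0.02],"twist": [0,0,0],"jaw": -1}]}}

```text
clock: 17.8
tcp_pos: [0.5167, 0.0332, 0.2345]
orientation: [0.996, -0.094, 0.002, -0.0]
ft_force: [0.1, -0.2, -3.9]
opening: 0.049
```

Call:
{"op": "arm_command", "data": {"deltas": [{"travel": [-0.012,-0.04,0],"twist": [0,0,0],"jaw": -1},{"travel": [-0.024,-0.076,0],"twist": [0,0,0],"jaw": -1},{"travel": [-0.024,-0.076,0],"twist": [0,0,0],"jaw": -1},{"travel": [-0.024,-0.076,0],"twist": [0,0,0],"jaw": -1},{"travel": [-0.024,-0.076,0],"twist": [0,0,0],"jaw": -1},{"travel": [-0.024,-0.076,0],"twist": [0,0,0],"jaw": -1},{"travel": [-0.024,-0.076,0],"twist": [0,0,0],"jaw": -1},{"travel": [-0.024,-0.076,0],"twist": [0,0,0],"jaw": -1},{"travel": [-0.024,-0.076,0],"twist": [0,0,0],"jaw": -1},{"travel": [-0.024,-0.076,0],"twist": [0,0,0],"jaw": -1},{"travel": [-0.024,-0.076,0],"twist": [0,0,0],"jaw": -1},{"travel": [-0.012,-0.04,0],"twist": [0,0,0],"jaw": -1}]}}

```text
clock: 18.8
tcp_pos: [0.4088, -0.3053, 0.2315]
orientation: [0.995, -0.095, -0.0, 0.0]
ft_force: [0.3, -0.6, -4.0]
opening: 0.0492
```

Call:
{"op": "arm_command", "data": {"deltas": [{"travel": [0,0,-0.03],"twist": [0,0,0],"jaw": -1},{"travel": [0,0,-0.06],"twist": [0,0,0],"jaw": -1},{"travel": [0,0,-0.06],"twist": [0,0,0],"jaw": -1},{"travel": [0,0,-0.06],"twist": [0,0,0],"jaw": -1},{"travel": [0,0,-0.03],"twist": [0,0,0],"jaw": -1},{"travel": [0,0,-0.02],"twist": [0,0,0],"jaw": -1},{"travel": [0,0,0],"twist": [0,0,0],"jaw": -1},{"travel": [0,0,0],"twist": [0,0,0],"jaw": -1},{"travel": [0,0,0],"twist": [0,0,0],"jaw": -1}]}}

```text
clock: 19.55
tcp_pos: [0.4109, -0.3032, 0.1287]
orientation: [0.996, -0.094, 0.001, 0.0]
ft_force: [0.8, -0.1, -2.8]
opening: 0.049
```

Call:
{"op": "arm_command", "data": {"deltas": [{"travel": [0,0,-0.01],"twist": [0,0,0],"jaw": -1},{"travel": [0,0,-0.008],"twist": [0,0,0],"jaw": -1},{"travel": [0,0,-0.006],"twist": [0,0,0],"jaw": -1},{"travel": [0,0,0],"twist": [0,0,0],"jaw": -1},{"travel": [0,0,0],"twist": [0,0,0],"jaw": -1}]}}

```text
clock: 19.97
tcp_pos: [0.411, -0.3033, 0.1193]
orientation: [0.996, -0.094, 0.001, 0.0]
ft_force: [-1.7, 1.2, 5.1]
opening: 0.0491
```

Call:
{"op": "arm_command", "data": {"deltas": [{"travel": [0,0,0],"twist": [0,0,0],"jaw": 1},{"travel": [0,0,0],"twist": [0,0,0],"jaw": 1},{"travel": [0,0,0],"twist": [0,0,0],"jaw": 1},{"travel": [0,0,0],"twist": [0,0,0],"jaw": 1},{"travel": [0,0,0],"twist": [0,0,0],"jaw": 1},{"travel": [0,0,0.03],"twist": [0,0,0],"jaw": 1},{"travel": [0,0,0.06],"twist": [0,0,0],"jaw": 1},{"travel": [0,0,0.08],"twist": [0,0,0],"jaw": 1},{"travel": [0,0,0.07],"twist": [0,0,0],"jaw": 1},{"travel": [0,0,0.04],"twist": [0,0,0],"jaw": 1},{"travel": [0,0,0.01],"twist": [0,0,0],"jaw": 1},{"travel": [0,0,0],"twist": [0,0,0],"jaw": 1}]}}

```text
clock: 20.97
tcp_pos: [0.4109, -0.3032, 0.2353]
orientation: [0.996, -0.094, 0.001, 0.001]
ft_force: [-0.2, 0.2, -0.8]
opening: 0.0851
```

```bash
python3 - <<'E'
from h import *
for n in ['scene','top']:
    f=grab(n); cv2.imwrite(f'pics/{n}4.png',cv2.resize(f['img'][150:350,200:480],None,fx=2.8,fy=2.8) if n=='scene' else f['img'])
s=env.sense();print(s['tcp_pos'],s['orientation'],s['opening'],s['ft_force'])
E
```

```text
[ 0.40982659 -0.30239414  0.23322953] [ 9.95538279e-01 -9.43551769e-02 -6.70310129e-04 -4.31234647e-04] 0.08528839297736678 [-0.26666399  0.08613341  0.07710609]
```

View pics/scene4.png

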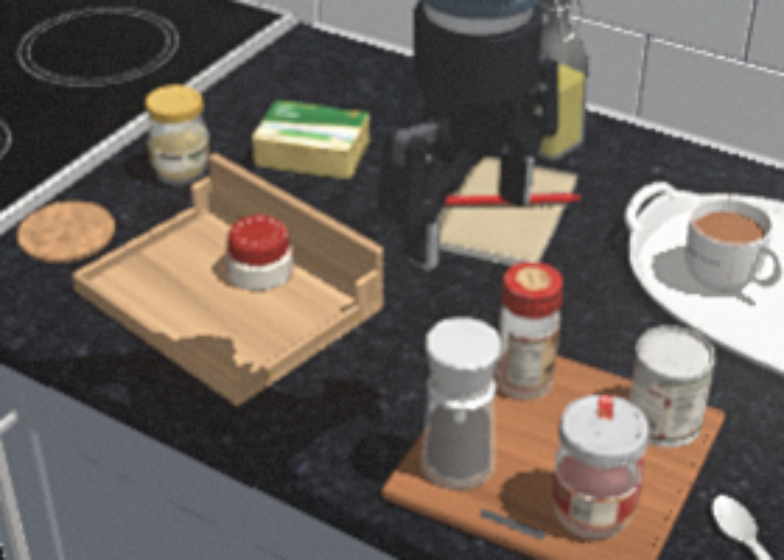

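View pics/top4.png

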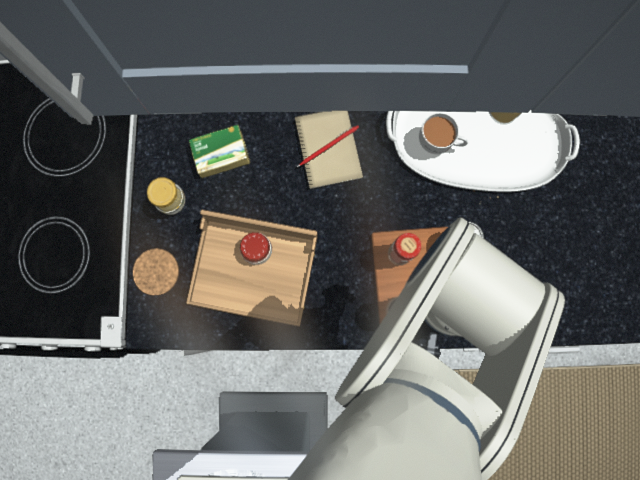

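All three stand upright on the board, and the timer hasn't moved (still at 256,247). On to the timer.

Call:
{"op": "arm_command", "data": {"deltas": [{"travel": [0.024,0.0552,0],"twist": [0,0,0.0748],"jaw": 1},{"travel": [0.024,0.0552,0],"twist": [0,0,0.0748],"jaw": 1},{"travel": [0.024,0.0552,0],"twist": [0,0,0.0748],"jaw": 1},{"travel": [0.024,0.0552,0],"twist": [0,0,0.0748],"jaw": 1},{"travel": [0.024,0.0552,0],"twist": [0,0,0.0748],"jaw": 1},{"travel": [0.024,0.0552,0],"twist": [0,0,0.0748],"jaw": 1},{"travel": [0.024,0.0552,0],"twist": [0,0,0.0748],"jaw": 1},{"travel": [0.024,0.0552,0],"twist": [0,0,0.0748],"jaw": 1},{"travel": [0.024,0.0552,0],"twist": [0,0,0.0748],"jaw": 1},{"travel": [0.024,0.0552,0],"twist": [0,0,0.0748],"jaw": 1},{"travel": [0.024,0.0552,0],"twist": [0,0,0.0748],"jaw": 1},{"travel": [0.024,0.0552,0],"twist": [0,0,0.0748],"jaw": 1}]}}

```text
clock: 22.07
tcp_pos: [0.5249, -0.0366, 0.2322]
orientation: [0.836, 0.549, -0.001, -0.001]
ft_force: [-0.3, -0.9, -0.1]
opening: 0.0855
```

Call:
{"op": "arm_command", "data": {"deltas": [{"travel": [0,0,-0.03],"twist": [0,0,0.0748],"jaw": 1},{"travel": [0,0,-0.06],"twist": [0,0,0.0748],"jaw": 1},{"travel": [0,0,-0.06],"twist": [0,0,0],"jaw": 1},{"travel": [0,0,-0.05],"twist": [0,0,0],"jaw": 1},{"travel": [0,0,0],"twist": [0,0,0],"jaw": 1},{"travel": [0,0,0],"twist": [0,0,0],"jaw": 1},{"travel": [0,0,0],"twist": [0,0,0],"jaw": 1},{"travel": [0,0,0],"twist": [0,0,0],"jaw": 1}]}}

```text
clock: 22.73
tcp_pos: [0.5262, -0.038, 0.1551]
orientation: [0.771, 0.637, 0.0, 0.0]
ft_force: [0.2, -1.4, -0.3]
opening: 0.085
```

Call:
{"op": "arm_command", "data": {"deltas": [{"travel": [0,0,-0.05],"twist": [0,0,0],"jaw": 1},{"travel": [0,0,-0.06],"twist": [0,0,0],"jaw": 1},{"travel": [0,0,-0.06],"twist": [0,0,0],"jaw": 1},{"travel": [0,0,-0.05],"twist": [0,0,0],"jaw": 1},{"travel": [0,0,-0.04],"twist": [0,0,0],"jaw": 1},{"travel": [0,0,-0.03],"twist": [0,0,0],"jaw": 1},{"travel": [0,0,-0.018],"twist": [0,0,0],"jaw": 1},{"travel": [0,0,0],"twist": [0,0,0],"jaw": 1},{"travel": [0,0,0],"twist": [0,0,0],"jaw": 1}]}}

```text
clock: 23.48
tcp_pos: [0.5261, -0.038, 0.0316]
orientation: [0.771, 0.637, 0.0, 0.0]
ft_force: [0.5, -0.4, 1.2]
opening: 0.0853
```

Call:
{"op": "arm_command", "data": {"deltas": [{"travel": [0,0,0],"twist": [0,0,0],"jaw": -1},{"travel": [0,0,0],"twist": [0,0,0],"jaw": -1},{"travel": [0,0,0],"twist": [0,0,0],"jaw": -1},{"travel": [0,0,0],"twist": [0,0,0],"jaw": -1},{"travel": [0,0,0],"twist": [0,0,0],"jaw": -1},{"travel": [0,0,0],"twist": [0,0,0],"jaw": -1},{"travel": [0,0,0],"twist": [0,0,0],"jaw": -1},{"travel": [0,0,0],"twist": [0,0,0],"jaw": -1}], "newtons": 45}}

```text
clock: 24.15
tcp_pos: [0.5264, -0.0379, 0.0326]
orientation: [0.771, 0.637, 0.001, 0.001]
ft_force: [-2.3, 0.1, 9.8]
opening: 0.0548
```

```bash
python3 - <<'E'
from h import *
for n in ['scene']:
    f=grab(n); cv2.imwrite(f'pics/{n}5.png',cv2.resize(f['img'][190:300,210:360],None,fx=5.3,fy=5.3,interpolation=cv2.INTER_CUBIC))
s=env.sense();print(s['tcp_pos'],s['orientation'],s['opening'],s['ft_force'])
E
```

```text
[ 0.52634518 -0.03788332  0.03260606] [7.70700602e-01 6.37196710e-01 7.11807216e-04 6.54236591e-04] 0.05460798580745848 [-2.21730897  0.19409207  9.64821792]
```

View pics/scene5.png

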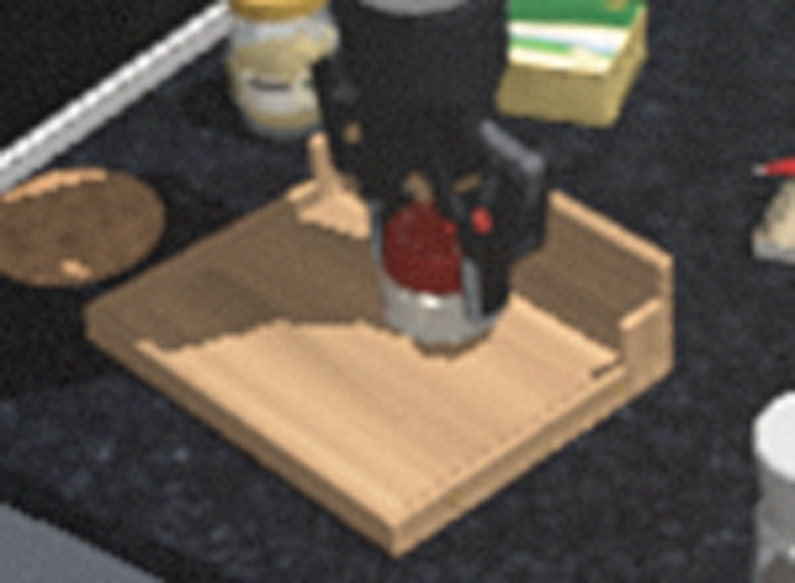

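Call:
{"op": "arm_command", "data": {"deltas": [{"travel": [0,0,0.02],"twist": [0,0,0],"jaw": -1},{"travel": [0,0,0.04],"twist": [0,0,0],"jaw": -1},{"travel": [0,0,0.06],"twist": [0,0,0],"jaw": -1},{"travel": [0,0,0.06],"twist": [0,0,0],"jaw": -1},{"travel": [0,0,0.04],"twist": [0,0,0],"jaw": -1},{"travel": [0,0,0.02],"twist": [0,0,0],"jaw": -1}]}}

```text
clock: 24.7
tcp_pos: [0.5267, -0.038, 0.1299]
orientation: [0.771, 0.637, 0.001, 0.001]
ft_force: [1.2, 0.3, -1.4]
opening: 0.0547
```

Call:
{"op": "arm_command", "data": {"deltas": [{"travel": [-0.006,0.0305,0],"twist": [0,0,0],"jaw": -1},{"travel": [-0.0109,0.054,0],"twist": [0,0,0],"jaw": -1},{"travel": [-0.0109,0.054,0],"twist": [0,0,0],"jaw": -1},{"travel": [-0.0109,0.054,0],"twist": [0,0,0],"jaw": -1},{"travel": [-0.0109,0.054,0],"twist": [0,0,0],"jaw": -1},{"travel": [-0.0109,0.054,0],"twist": [0,0,0],"jaw": -1},{"travel": [-0.0109,0.054,0],"twist": [0,0,0],"jaw": -1},{"travel": [-0.0109,0.054,0],"twist": [0,0,0],"jaw": -1},{"travel": [-0.0109,0.054,0],"twist": [0,0,0],"jaw": -1},{"travel": [-0.006,0.0305,0],"twist": [0,0,0],"jaw": -1},{"travel": [0,0,0],"twist": [0,0,0],"jaw": -1},{"travel": [0,0,0],"twist": [0,0,0],"jaw": -1}]}}

```text
clock: 25.7
tcp_pos: [0.4853, 0.1597, 0.1266]
orientation: [0.77, 0.638, -0.001, -0.0]
ft_force: [0.2, -1.3, -1.8]
opening: 0.0545
```

```bash
python3 - <<'E'
from h import *
for n in ['scene']:
    f=grab(n); cv2.imwrite(f'pics/{n}6.png',cv2.resize(f['img'][170:300,170:350],None,fx=4.4,fy=4.4,interpolation=cv2.INTER_CUBIC))
s=env.sense();print(s['tcp_pos'],s['orientation'],s['opening'],s['ft_force'])
E
```

```text
[0.48546282 0.15913467 0.12667892] [ 7.70427311e-01  6.37527649e-01 -4.94525555e-04 -1.04721230e-04] 0.05434585428709193 [ 0.32697693  0.16600423 -1.1763529 ]
```

View pics/scene6.png

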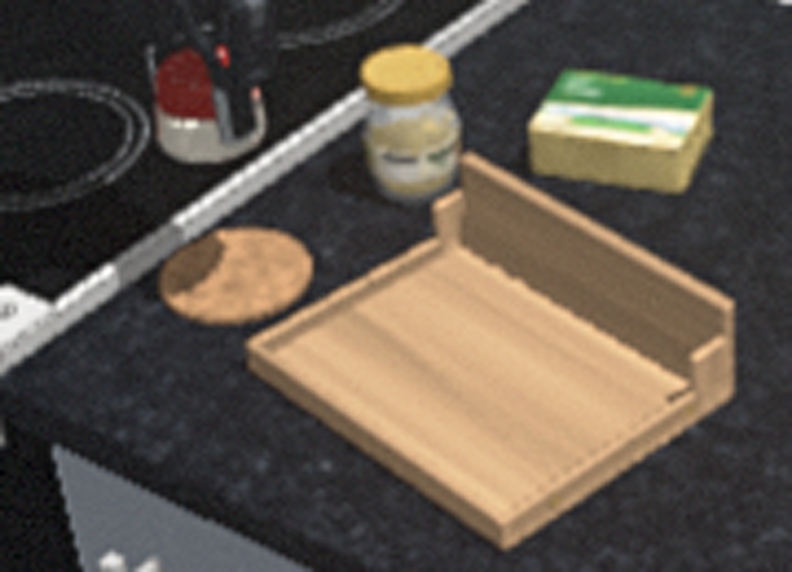

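Call:
{"op": "arm_command", "data": {"deltas": [{"travel": [0.003,-0.001,-0.04],"twist": [0,0,0],"jaw": -1},{"travel": [0,0,-0.06],"twist": [0,0,0],"jaw": -1},{"travel": [0,0,-0.06],"twist": [0,0,0],"jaw": -1},{"travel": [0,0,-0.04],"twist": [0,0,0],"jaw": -1},{"travel": [0,0,-0.02],"twist": [0,0,0],"jaw": -1},{"travel": [0,0,-0.01],"twist": [0,0,0],"jaw": -1},{"travel": [0,0,0],"twist": [0,0,0],"jaw": -1},{"travel": [0,0,0],"twist": [0,0,0],"jaw": -1}]}}

```text
clock: 26.42
tcp_pos: [0.4876, 0.1587, 0.0356]
orientation: [0.771, 0.637, 0.0, 0.0]
ft_force: [0.6, -0.8, -1.2]
opening: 0.0549
```

Call:
{"op": "arm_command", "data": {"deltas": [{"travel": [-0.001,0,-0.006],"twist": [0,0,0],"jaw": -1},{"travel": [0,0,-0.006],"twist": [0,0,0],"jaw": -1},{"travel": [0,0,0],"twist": [0,0,0],"jaw": -1},{"travel": [0,0,0],"twist": [0,0,0],"jaw": -1}]}}

```text
clock: 26.75
tcp_pos: [0.4871, 0.1591, 0.0307]
orientation: [0.771, 0.637, 0.0, 0.0]
ft_force: [0.4, -0.0, 0.5]
opening: 0.0546
```

Call:
{"op": "arm_command", "data": {"deltas": [{"travel": [0,0,-0.001],"twist": [0,0,0],"jaw": -1},{"travel": [0,0,0],"twist": [0,0,0],"jaw": 1},{"travel": [0,0,0],"twist": [0,0,0],"jaw": 1},{"travel": [0,0,0],"twist": [0,0,0],"jaw": 1},{"travel": [0,0,0],"twist": [0,0,0],"jaw": 1},{"travel": [0,0,0.03],"twist": [0,0,0],"jaw": 1},{"travel": [0,0,0.06],"twist": [0,0,0],"jaw": 1},{"travel": [0,0,0.1],"twist": [0,0,0],"jaw": 1},{"travel": [0,0,0.1],"twist": [0,0,0],"jaw": 1},{"travel": [0,0,0.1],"twist": [0,0,0],"jaw": 1},{"travel": [0,0,0.1],"twist": [0,0,0],"jaw": 1},{"travel": [0,0,0.02],"twist": [0,0,0],"jaw": 1}]}}

```text
clock: 27.75
tcp_pos: [0.4896, 0.1598, 0.2412]
orientation: [0.771, 0.637, 0.005, 0.002]
ft_force: [0.8, 0.3, 1.1]
opening: 0.0855
```

Call:
{"op": "arm_command", "data": {"deltas": [{"travel": [-0.016,-0.0965,0],"twist": [0,0,-0.0748],"jaw": 1},{"travel": [-0.016,-0.0965,0],"twist": [0,0,-0.0748],"jaw": 1},{"travel": [-0.016,-0.0965,0],"twist": [0,0,-0.0748],"jaw": 1},{"travel": [-0.016,-0.0965,0],"twist": [0,0,-0.0748],"jaw": 1},{"travel": [-0.016,-0.0965,0],"twist": [0,0,-0.0748],"jaw": 1},{"travel": [-0.016,-0.0965,0],"twist": [0,0,-0.0748],"jaw": 1},{"travel": [-0.016,-0.0965,0],"twist": [0,0,-0.0748],"jaw": 1},{"travel": [-0.016,-0.0965,0],"twist": [0,0,-0.0748],"jaw": 1},{"travel": [-0.016,-0.0965,0],"twist": [0,0,-0.0748],"jaw": 1},{"travel": [-0.016,-0.0965,0],"twist": [0,0,-0.0748],"jaw": 1},{"travel": [-0.016,-0.0965,0],"twist": [0,0,-0.0748],"jaw": 1},{"travel": [-0.016,-0.0965,0],"twist": [0,0,-0.0748],"jaw": 1}]}}

```text
clock: 28.75
tcp_pos: [0.4089, -0.306, 0.2344]
orientation: [1.0, 0.015, 0.0, 0.0]
ft_force: [0.1, 0.1, 0.1]
opening: 0.0855
```

Call:
{"op": "arm_command", "data": {"deltas": [{"travel": [0,0,0],"twist": [0,0,-0.0748],"jaw": 1},{"travel": [0,0,0],"twist": [0,0,-0.0748],"jaw": 1},{"travel": [0,0,0],"twist": [0,0,0],"jaw": 1},{"travel": [0,0,0],"twist": [0,0,0],"jaw": 1},{"travel": [0,0,0],"twist": [0,0,0],"jaw": 1}]}}

```text
clock: 29.17
tcp_pos: [0.4099, -0.3039, 0.2341]
orientation: [0.996, -0.092, -0.0, 0.0]
ft_force: [0.4, 0.4, -0.2]
opening: 0.0852
```

```bash
python3 - <<'E'
from h import *
f=grab('top'); cv2.imwrite('pics/top7.png',cv2.resize(f['img'][200:336,100:280],None,fx=4.4,fy=4.4,interpolation=cv2.INTER_CUBIC))
s=env.sense();print(s['tcp_pos'],s['orientation'],s['opening'],s['ft_force'])
for q in ['egg_timer']:
    for o in env.look_for('top',q): print(toworld(f,o['location']),o['confidence'])
E
```

```text
[ 0.40994979 -0.30376589  0.23408584] [ 9.95701802e-01 -9.26170724e-02  7.55584287e-06  8.19826092e-06] 0.08557505652937852 [-0.19342305  0.16398997 -0.59879066]
[0.48489885 0.15083618 0.0504907 ] 0.9
```

View pics/top7.png

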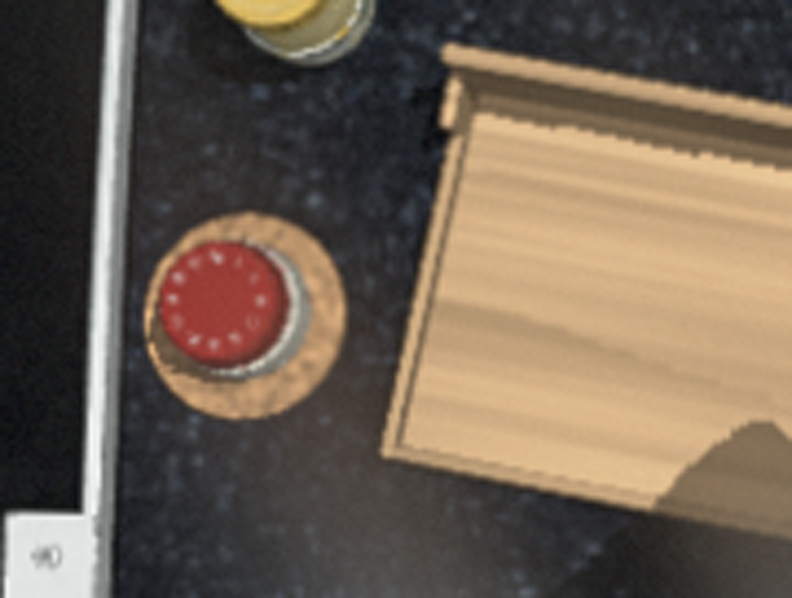

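```bash
python3 - <<'E'
from h import *
f=grab('top')
g=lambda x,y:((x+.5)/4.4-.5+100,(y+.5)/4.4-.5+200)
print(ray(f,g(224,303),.052),ray(f,g(246,315),.006))
E
```

```text
[0.48701544 0.15400642 0.052     ] [0.48693823 0.15841762 0.006     ]
```

```bash
python3 - <<'E'
from h import *
f=grab('top')
def red(im,x0,x1,y0,y1):
    h=cv2.cvtColor(im,cv2.COLOR_BGR2HSV); m=(((h[...,0]<8)|(h[...,0]>172))&(h[...,1]>130)).astype(np.uint8)
    z=np.zeros_like(m); z[y0:y1,x0:x1]=m[y0:y1,x0:x1]
    cs,_=cv2.findContours(z,cv2.RETR_EXTERNAL,cv2.CHAIN_APPROX_NONE); c=max(cs,key=cv2.contourArea)
    return cv2.fitEllipse(cv2.convexHull(c))
e0=red(cv2.imread('pics/top0.png'),235,275,228,266); e1=red(f['img'],130,175,245,295)
print(e0,ray(f,e0[0],.053)); print(e1,ray(f,e1[0],.051))
fs=grab('scene'); cv2.imwrite('pics/s8.png',cv2.resize(fs['img'][190:270,180:280],None,fx=7,fy=7,interpolation=cv2.INTER_CUBIC))
# project expected model circles
im=f['img'].copy()
def circ(cx,cy,z,r): 
    a=np.linspace(0,6.283,60); return np.c_[cx+r*np.cos(a),cy+r*np.sin(a),np.full(60,z)]
for ff,nm,(x,y) in [(f,'top',(120,225)),(fs,'scene',(180,190))]:
    S=7; c=cv2.resize(ff['img'][y:y+80,x:x+100],None,fx=S,fy=S,interpolation=cv2.INTER_CUBIC)
    for P,col in [(circ(.4869,.1586,.006,.045),(0,255,0)),(circ(.487,.154,.052,.027),(255,255,0)),(circ(.487,.154,.032,.030),(255,0,255))]:
        p=((proj(ff,P)-[x,y]+.5)*S-.5).astype(np.int32); cv2.polylines(c,[p],True,col,1)
    cv2.imwrite(f'pics/o8{nm}.png',c)
E
```

```text
((254.1367950439453, 246.31761169433594), (27.909048080444336, 28.592063903808594), 127.64904022216797) [ 0.52696467 -0.03603228  0.053     ]
((149.9843292236328, 268.392578125), (27.384033203125, 28.73735237121582), 81.57941436767578) [0.48728258 0.15534065 0.051     ]
```

View pics/o8top.png

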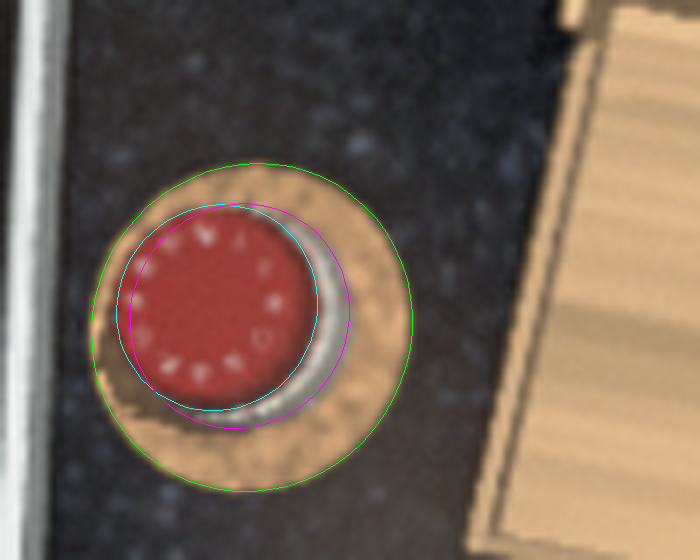

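View pics/o8scene.png

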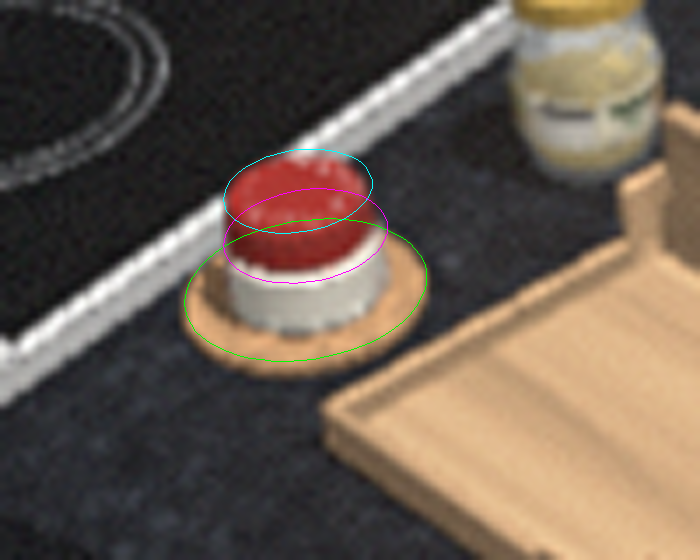

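The timer is upright on the coaster, about 4 mm from the centre, with 15 mm of cork around it, so I'm leaving it there. Next I'll fetch the mill.

Call:
{"op": "arm_command", "data": {"deltas": [{"travel": [0.003,0.001,-0.05],"twist": [0,0,-0.003],"jaw": 1},{"travel": [0,0,-0.06],"twist": [0,0,0],"jaw": 1},{"travel": [0,0,-0.06],"twist": [0,0,0],"jaw": 1},{"travel": [0,0,-0.05],"twist": [0,0,0],"jaw": 1},{"travel": [0,0,-0.04],"twist": [0,0,0],"jaw": 1},{"travel": [0,0,-0.027],"twist": [0,0,0],"jaw": 1},{"travel": [0,0,0],"twist": [0,0,0],"jaw": 1},{"travel": [0,0,0],"twist": [0,0,0],"jaw": 1}]}}

```text
clock: 30.08
tcp_pos: [0.4111, -0.3038, 0.119]
orientation: [0.995, -0.096, -0.0, -0.0]
ft_force: [0.1, -0.6, 0.7]
opening: 0.0858
```

Call:
{"op": "arm_command", "data": {"deltas": [{"travel": [0,0,0],"twist": [0,0,0],"jaw": -1},{"travel": [0,0,0],"twist": [0,0,0],"jaw": -1},{"travel": [0,0,0],"twist": [0,0,0],"jaw": -1},{"travel": [0,0,0],"twist": [0,0,0],"jaw": -1},{"travel": [0,0,0],"twist": [0,0,0],"jaw": -1},{"travel": [0,0,0],"twist": [0,0,0],"jaw": -1},{"travel": [0,0,0],"twist": [0,0,0],"jaw": -1},{"travel": [0,0,0],"twist": [0,0,0],"jaw": -1}], "newtons": 45}}

```text
clock: 30.75
tcp_pos: [0.4117, -0.3044, 0.1207]
orientation: [0.995, -0.097, 0.001, 0.001]
ft_force: [-1.4, 0.8, 9.1]
opening: 0.0496
```

Call:
{"op": "arm_command", "data": {"deltas": [{"travel": [0,0,0.02],"twist": [0,0,0],"jaw": -1},{"travel": [0,0,0.04],"twist": [0,0,0],"jaw": -1},{"travel": [0,0,0.06],"twist": [0,0,0],"jaw": -1},{"travel": [0,0,0.06],"twist": [0,0,0],"jaw": -1},{"travel": [0,0,0.06],"twist": [0,0,0],"jaw": -1},{"travel": [0,0,0.04],"twist": [0,0,0],"jaw": -1},{"travel": [0,0,0.01],"twist": [0,0,0],"jaw": -1},{"travel": [0,0,0],"twist": [0,0,0],"jaw": -1}]}}

```text
clock: 31.42
tcp_pos: [0.4114, -0.3042, 0.2364]
orientation: [0.995, -0.097, 0.001, 0.001]
ft_force: [-0.2, -0.7, -5.0]
opening: 0.0492
```

Call:
{"op": "arm_command", "data": {"deltas": [{"travel": [0.012,0.0405,0],"twist": [0,0,0.003],"jaw": -1},{"travel": [0.024,0.0763,0],"twist": [0,0,0],"jaw": -1},{"travel": [0.024,0.0763,0],"twist": [0,0,0],"jaw": -1},{"travel": [0.024,0.0763,0],"twist": [0,0,0],"jaw": -1},{"travel": [0.024,0.0763,0],"twist": [0,0,0],"jaw": -1},{"travel": [0.024,0.0763,0],"twist": [0,0,0],"jaw": -1},{"travel": [0.024,0.0763,0],"twist": [0,0,0],"jaw": -1},{"travel": [0.024,0.0763,0],"twist": [0,0,0],"jaw": -1},{"travel": [0.024,0.0763,0],"twist": [0,0,0],"jaw": -1},{"travel": [0.024,0.0763,0],"twist": [0,0,0],"jaw": -1},{"travel": [0.024,0.0763,0],"twist": [0,0,0],"jaw": -1},{"travel": [0.012,0.0405,0],"twist": [0,0,0],"jaw": -1}]}}

```text
clock: 32.42
tcp_pos: [0.5165, 0.0366, 0.2335]
orientation: [0.996, -0.094, -0.001, -0.0]
ft_force: [-0.1, 1.7, -4.7]
opening: 0.0492
```

Call:
{"op": "arm_command", "data": {"deltas": [{"travel": [0,0,-0.03],"twist": [0,0,0],"jaw": -1},{"travel": [0,0,-0.06],"twist": [0,0,0],"jaw": -1},{"travel": [0,0,-0.06],"twist": [0,0,0],"jaw": -1},{"travel": [0,0,-0.06],"twist": [0,0,0],"jaw": -1},{"travel": [0,0,-0.04],"twist": [0,0,0],"jaw": -1},{"travel": [0,0,-0.02],"twist": [0,0,0],"jaw": -1},{"travel": [0,0,0],"twist": [0,0,0],"jaw": -1},{"travel": [0,0,0],"twist": [0,0,0],"jaw": -1},{"travel": [0,0,0],"twist": [0,0,0],"jaw": -1}]}}

```text
clock: 33.17
tcp_pos: [0.5172, 0.0337, 0.1277]
orientation: [0.996, -0.094, 0.0, -0.0]
ft_force: [-0.7, -0.1, -3.6]
opening: 0.0489
```

Call:
{"op": "arm_command", "data": {"deltas": [{"travel": [0,-0.001,-0.012],"twist": [0,0,0],"jaw": -1},{"travel": [0,0,-0.01],"twist": [0,0,0],"jaw": -1},{"travel": [0,0,-0.006],"twist": [0,0,0],"jaw": -1},{"travel": [0,0,-0.004],"twist": [0,0,0],"jaw": -1},{"travel": [0,0,0],"twist": [0,0,0],"jaw": -1},{"travel": [0,0,0],"twist": [0,0,0],"jaw": -1}]}}

```text
clock: 33.67
tcp_pos: [0.5168, 0.0334, 0.1148]
orientation: [0.996, -0.094, 0.0, -0.0]
ft_force: [-2.5, 0.1, 3.8]
opening: 0.0491
```

Call:
{"op": "arm_command", "data": {"deltas": [{"travel": [0,0,0],"twist": [0,0,0],"jaw": 1},{"travel": [0,0,0],"twist": [0,0,0],"jaw": 1},{"travel": [0,0,0],"twist": [0,0,0],"jaw": 1},{"travel": [0,0,0],"twist": [0,0,0],"jaw": 1},{"travel": [0,0,0],"twist": [0,0,0],"jaw": 1},{"travel": [0,0,0.03],"twist": [0,0,0],"jaw": 1},{"travel": [0,0,0.06],"twist": [0,0,0],"jaw": 1},{"travel": [0,0,0.08],"twist": [0,0,0],"jaw": 1},{"travel": [0,0,0.07],"twist": [0,0,0],"jaw": 1},{"travel": [0,0,0.04],"twist": [0,0,0],"jaw": 1},{"travel": [0,0,0.02],"twist": [0,0,0],"jaw": 1},{"travel": [0,0,0],"twist": [0,0,0],"jaw": 1}]}}

```text
clock: 34.67
tcp_pos: [0.5177, 0.0334, 0.236]
orientation: [0.996, -0.094, 0.002, -0.0]
ft_force: [0.4, 0.0, -0.4]
opening: 0.0853
```

Call:
{"op": "arm_command", "data": {"deltas": [{"travel": [-0.02,-0.0923,0],"twist": [0,0,0],"jaw": 1},{"travel": [-0.02,-0.0923,0],"twist": [0,0,0],"jaw": 1},{"travel": [-0.02,-0.0923,0],"twist": [0,0,0],"jaw": 1},{"travel": [-0.02,-0.0923,0],"twist": [0,0,0],"jaw": 1},{"travel": [-0.02,-0.0923,0],"twist": [0,0,0],"jaw": 1},{"travel": [-0.02,-0.0923,0],"twist": [0,0,0],"jaw": 1},{"travel": [-0.02,-0.0923,0],"twist": [0,0,0],"jaw": 1},{"travel": [-0.02,-0.0923,0],"twist": [0,0,0],"jaw": 1},{"travel": [-0.02,-0.0923,0],"twist": [0,0,0],"jaw": 1},{"travel": [-0.02,-0.0923,0],"twist": [0,0,0],"jaw": 1},{"travel": [-0.02,-0.0923,0],"twist": [0,0,0],"jaw": 1},{"travel": [-0.02,-0.0923,0],"twist": [0,0,0],"jaw": 1}]}}

```text
clock: 35.67
tcp_pos: [0.4193, -0.4109, 0.2322]
orientation: [0.996, -0.094, -0.001, -0.001]
ft_force: [1.2, 0.8, -0.4]
opening: 0.0852
```

Call:
{"op": "arm_command", "data": {"deltas": [{"travel": [0,0,0],"twist": [0,0,0],"jaw": 1},{"travel": [0,0,-0.04],"twist": [0,0,0],"jaw": 1},{"travel": [0,0,-0.06],"twist": [0,0,0],"jaw": 1},{"travel": [0,0,0],"twist": [0,0,0],"jaw": 1},{"travel": [0,0,0],"twist": [0,0,0],"jaw": 1},{"travel": [0,0,0],"twist": [0,0,0],"jaw": 1}]}}

```text
clock: 36.17
tcp_pos: [0.4207, -0.4094, 0.1941]
orientation: [0.996, -0.094, -0.0, -0.0]
ft_force: [-0.7, -0.2, 0.8]
opening: 0.0853
```

Call:
{"op": "arm_command", "data": {"deltas": [{"travel": [-0.002,0,-0.05],"twist": [0,0,0],"jaw": 1},{"travel": [0,0,-0.06],"twist": [0,0,0],"jaw": 1},{"travel": [0,0,-0.06],"twist": [0,0,0],"jaw": 1},{"travel": [0,0,-0.05],"twist": [0,0,0],"jaw": 1},{"travel": [0,0,-0.03],"twist": [0,0,0],"jaw": 1},{"travel": [0,0,-0.017],"twist": [0,0,0],"jaw": 1},{"travel": [0,0,0],"twist": [0,0,0],"jaw": 1},{"travel": [0,0,0],"twist": [0,0,0],"jaw": 1}]}}

```text
clock: 36.83
tcp_pos: [0.4205, -0.4101, 0.0883]
orientation: [0.996, -0.094, 0.0, 0.0]
ft_force: [0.4, -0.3, 0.6]
opening: 0.0852
```

Call:
{"op": "arm_command", "data": {"deltas": [{"travel": [0,0,0],"twist": [0,0,0],"jaw": -1},{"travel": [0,0,0],"twist": [0,0,0],"jaw": -1},{"travel": [0,0,0],"twist": [0,0,0],"jaw": -1},{"travel": [0,0,0],"twist": [0,0,0],"jaw": -1},{"travel": [0,0,0],"twist": [0,0,0],"jaw": -1},{"travel": [0,0,0],"twist": [0,0,0],"jaw": -1},{"travel": [0,0,0],"twist": [0,0,0],"jaw": -1},{"travel": [0,0,0],"twist": [0,0,0],"jaw": -1}], "newtons": 45}}

```text
clock: 37.5
tcp_pos: [0.4205, -0.4104, 0.0891]
orientation: [0.996, -0.094, 0.001, 0.001]
ft_force: [-1.7, 1.4, 5.8]
opening: 0.059
```

Call:
{"op": "arm_command", "data": {"deltas": [{"travel": [0,0,0.02],"twist": [0,0,0],"jaw": -1},{"travel": [0,0,0.04],"twist": [0,0,0],"jaw": -1},{"travel": [0,0,0.06],"twist": [0,0,0],"jaw": -1},{"travel": [0,0,0.06],"twist": [0,0,0],"jaw": -1},{"travel": [0,0,0.06],"twist": [0,0,0],"jaw": -1},{"travel": [0,0,0.04],"twist": [0,0,0],"jaw": -1},{"travel": [0,0,0.01],"twist": [0,0,0],"jaw": -1},{"travel": [0,0,0],"twist": [0,0,0],"jaw": -1}]}}

```text
clock: 38.17
tcp_pos: [0.4204, -0.4102, 0.2053]
orientation: [0.996, -0.094, 0.001, 0.001]
ft_force: [0.3, -0.6, -2.8]
opening: 0.0589
```

Call:
{"op": "arm_command", "data": {"deltas": [{"travel": [0.008,0.04,0],"twist": [0,0,0],"jaw": -1},{"travel": [0.0157,0.07,0],"twist": [0,0,0],"jaw": -1},{"travel": [0.0157,0.07,0],"twist": [0,0,0],"jaw": -1},{"travel": [0.0157,0.07,0],"twist": [0,0,0],"jaw": -1},{"travel": [0.0157,0.07,0],"twist": [0,0,0],"jaw": -1},{"travel": [0.0157,0.07,0],"twist": [0,0,0],"jaw": -1},{"travel": [0.0157,0.07,0],"twist": [0,0,0],"jaw": -1},{"travel": [0.0157,0.07,0],"twist": [0,0,0],"jaw": -1},{"travel": [0.0157,0.07,0],"twist": [0,0,0],"jaw": -1},{"travel": [0.0157,0.07,0],"twist": [0,0,0],"jaw": -1},{"travel": [0.0157,0.07,0],"twist": [0,0,0],"jaw": -1},{"travel": [0.008,0.04,0],"twist": [0,0,0],"jaw": -1}]}}

```text
clock: 39.17
tcp_pos: [0.488, -0.0945, 0.202]
orientation: [0.996, -0.094, -0.002, -0.001]
ft_force: [1.4, -0.4, -2.0]
opening: 0.0592
```

Call:
{"op": "arm_command", "data": {"deltas": [{"travel": [0,0,-0.03],"twist": [0,0,0],"jaw": -1},{"travel": [0,0,-0.06],"twist": [0,0,0],"jaw": -1},{"travel": [0,0,-0.06],"twist": [0,0,0],"jaw": -1},{"travel": [0,0,-0.06],"twist": [0,0,0],"jaw": -1},{"travel": [0,0,-0.04],"twist": [0,0,0],"jaw": -1},{"travel": [0,0,-0.02],"twist": [0,0,0],"jaw": -1},{"travel": [0,0,0],"twist": [0,0,0],"jaw": -1},{"travel": [0,0,0],"twist": [0,0,0],"jaw": -1},{"travel": [0,0,0],"twist": [0,0,0],"jaw": -1}]}}

```text
clock: 39.92
tcp_pos: [0.4895, -0.0977, 0.0961]
orientation: [0.996, -0.094, 0.0, 0.0]
ft_force: [1.0, -0.5, -2.1]
opening: 0.0588
```

Call:
{"op": "arm_command", "data": {"deltas": [{"travel": [0,0,-0.012],"twist": [0,0,0],"jaw": -1},{"travel": [0,0,-0.01],"twist": [0,0,0],"jaw": -1},{"travel": [0,0,-0.006],"twist": [0,0,0],"jaw": -1},{"travel": [0,0,-0.004],"twist": [0,0,0],"jaw": -1},{"travel": [0,0,0],"twist": [0,0,0],"jaw": -1},{"travel": [0,0,0],"twist": [0,0,0],"jaw": -1}]}}

```text
clock: 40.42
tcp_pos: [0.4891, -0.0977, 0.0831]
orientation: [0.996, -0.094, 0.0, -0.0]
ft_force: [-2.2, 0.7, 4.2]
opening: 0.059
```

Call:
{"op": "arm_command", "data": {"deltas": [{"travel": [0,0,0],"twist": [0,0,0],"jaw": 1},{"travel": [0,0,0],"twist": [0,0,0],"jaw": 1},{"travel": [0,0,0],"twist": [0,0,0],"jaw": 1},{"travel": [0,0,0],"twist": [0,0,0],"jaw": 1},{"travel": [0,0,0],"twist": [0,0,0],"jaw": 1},{"travel": [0,0,0.03],"twist": [0,0,0],"jaw": 1},{"travel": [0,0,0.06],"twist": [0,0,0],"jaw": 1},{"travel": [0,0,0.08],"twist": [0,0,0],"jaw": 1},{"travel": [0,0,0.08],"twist": [0,0,0],"jaw": 1},{"travel": [0,0,0.06],"twist": [0,0,0],"jaw": 1},{"travel": [0,0,0.03],"twist": [0,0,0],"jaw": 1},{"travel": [0,0,0],"twist": [0,0,0],"jaw": 1}]}}

```text
clock: 41.42
tcp_pos: [0.4909, -0.0981, 0.2217]
orientation: [0.996, -0.094, 0.003, 0.0]
ft_force: [-0.0, -0.6, -0.2]
opening: 0.0853
```

Call:
{"op": "arm_command", "data": {"deltas": [{"travel": [0.0122,-0.0865,0],"twist": [0,0,0],"jaw": 1},{"travel": [0.0122,-0.0865,0],"twist": [0,0,0],"jaw": 1},{"travel": [0.0122,-0.0865,0],"twist": [0,0,0],"jaw": 1},{"travel": [0.0122,-0.0865,0],"twist": [0,0,0],"jaw": 1},{"travel": [0.0122,-0.0865,0],"twist": [0,0,0],"jaw": 1},{"travel": [0.0122,-0.0865,0],"twist": [0,0,0],"jaw": 1},{"travel": [0,0,0],"twist": [0,0,0],"jaw": 1},{"travel": [0,0,-0.03],"twist": [0,0,0],"jaw": 1},{"travel": [0,0,-0.03],"twist": [0,0,0],"jaw": 1},{"travel": [0,0,0],"twist": [0,0,0],"jaw": 1},{"travel": [0,0,0],"twist": [0,0,0],"jaw": 1},{"travel": [0,0,0],"twist": [0,0,0],"jaw": 1}]}}

```text
clock: 42.42
tcp_pos: [0.5183, -0.3041, 0.1942]
orientation: [0.996, -0.094, -0.001, -0.0]
ft_force: [0.8, 0.0, -0.5]
opening: 0.0857
```

Call:
{"op": "arm_command", "data": {"deltas": [{"travel": [0,-0.0025,-0.05],"twist": [0,0,0],"jaw": 1},{"travel": [0,0,-0.06],"twist": [0,0,0],"jaw": 1},{"travel": [0,0,-0.06],"twist": [0,0,0],"jaw": 1},{"travel": [0,0,-0.04],"twist": [0,0,0],"jaw": 1},{"travel": [0,0,-0.025],"twist": [0,0,0],"jaw": 1},{"travel": [0,0,-0.012],"twist": [0,0,0],"jaw": 1},{"travel": [0,0,0],"twist": [0,0,0],"jaw": 1},{"travel": [0,0,0],"twist": [0,0,0],"jaw": 1}]}}

```text
clock: 43.08
tcp_pos: [0.519, -0.3064, 0.0967]
orientation: [0.996, -0.094, 0.001, 0.0]
ft_force: [-0.2, -0.2, 0.4]
opening: 0.0849
```

Call:
{"op": "arm_command", "data": {"deltas": [{"travel": [0,0,0],"twist": [0,0,0],"jaw": -1},{"travel": [0,0,0],"twist": [0,0,0],"jaw": -1},{"travel": [0,0,0],"twist": [0,0,0],"jaw": -1},{"travel": [0,0,0],"twist": [0,0,0],"jaw": -1},{"travel": [0,0,0],"twist": [0,0,0],"jaw": -1},{"travel": [0,0,0],"twist": [0,0,0],"jaw": -1},{"travel": [0,0,0],"twist": [0,0,0],"jaw": -1},{"travel": [0,0,0],"twist": [0,0,0],"jaw": -1}], "newtons": 40}}

```text
clock: 43.75
tcp_pos: [0.5186, -0.3066, 0.0968]
orientation: [0.996, -0.094, 0.0, 0.0]
ft_force: [-2.1, -0.3, 5.9]
opening: 0.0435
```

Call:
{"op": "arm_command", "data": {"deltas": [{"travel": [0,0,0.02],"twist": [0,0,0],"jaw": -1},{"travel": [0,0,0.04],"twist": [0,0,0],"jaw": -1},{"travel": [0,0,0.06],"twist": [0,0,0],"jaw": -1},{"travel": [0,0,0.06],"twist": [0,0,0],"jaw": -1},{"travel": [0,0,0.06],"twist": [0,0,0],"jaw": -1},{"travel": [0,0,0.04],"twist": [0,0,0],"jaw": -1},{"travel": [0,0,0.02],"twist": [0,0,0],"jaw": -1},{"travel": [0,0,0],"twist": [0,0,0],"jaw": -1}]}}

```text
clock: 44.42
tcp_pos: [0.5192, -0.3069, 0.2181]
orientation: [0.996, -0.094, 0.002, 0.001]
ft_force: [0.2, 0.7, -0.7]
opening: 0.0438
```

Call:
{"op": "arm_command", "data": {"deltas": [{"travel": [-0.0075,0.0355,0],"twist": [0,0,0],"jaw": -1},{"travel": [-0.0136,0.064,0],"twist": [0,0,0],"jaw": -1},{"travel": [-0.0136,0.064,0],"twist": [0,0,0],"jaw": -1},{"travel": [-0.0136,0.064,0],"twist": [0,0,0],"jaw": -1},{"travel": [-0.0136,0.064,0],"twist": [0,0,0],"jaw": -1},{"travel": [-0.0136,0.064,0],"twist": [0,0,0],"jaw": -1},{"travel": [-0.0136,0.064,0],"twist": [0,0,0],"jaw": -1},{"travel": [-0.0136,0.064,0],"twist": [0,0,0],"jaw": -1},{"travel": [-0.0136,0.064,0],"twist": [0,0,0],"jaw": -1},{"travel": [-0.0136,0.064,0],"twist": [0,0,0],"jaw": -1},{"travel": [-0.0136,0.064,0],"twist": [0,0,0],"jaw": -1},{"travel": [-0.0075,0.0355,0],"twist": [0,0,0],"jaw": -1}]}}

```text
clock: 45.42
tcp_pos: [0.4554, -0.0194, 0.2143]
orientation: [0.996, -0.094, -0.002, -0.0]
ft_force: [-0.3, -0.1, -1.4]
opening: 0.0434
```

Call:
{"op": "arm_command", "data": {"deltas": [{"travel": [0,0,-0.03],"twist": [0,0,0],"jaw": -1},{"travel": [0,0,-0.06],"twist": [0,0,0],"jaw": -1},{"travel": [0,0,-0.06],"twist": [0,0,0],"jaw": -1},{"travel": [0,0,-0.06],"twist": [0,0,0],"jaw": -1},{"travel": [0,0,-0.04],"twist": [0,0,0],"jaw": -1},{"travel": [0,0,-0.02],"twist": [0,0,0],"jaw": -1},{"travel": [0,0,0],"twist": [0,0,0],"jaw": -1},{"travel": [0,0,0],"twist": [0,0,0],"jaw": -1},{"travel": [0,0,0],"twist": [0,0,0],"jaw": -1}]}}

```text
clock: 46.17
tcp_pos: [0.4583, -0.0218, 0.1085]
orientation: [0.996, -0.094, 0.0, -0.0]
ft_force: [0.2, -0.1, -0.7]
opening: 0.0434
```

Call:
{"op": "arm_command", "data": {"deltas": [{"travel": [0.001,-0.001,-0.015],"twist": [0,0,0],"jaw": -1},{"travel": [0,0,-0.012],"twist": [0,0,0],"jaw": -1},{"travel": [0,0,-0.008],"twist": [0,0,0],"jaw": -1},{"travel": [0,0,-0.006],"twist": [0,0,0],"jaw": -1},{"travel": [0,0,-0.003],"twist": [0,0,0],"jaw": -1},{"travel": [0,0,0],"twist": [0,0,0],"jaw": -1},{"travel": [0,0,0],"twist": [0,0,0],"jaw": -1}]}}

```text
clock: 46.75
tcp_pos: [0.4583, -0.0223, 0.0908]
orientation: [0.996, -0.094, -0.0, -0.0]
ft_force: [-2.3, 0.3, 7.7]
opening: 0.0439
```

Release, rise, then retreat to the left and front.

Call:
{"op": "arm_command", "data": {"deltas": [{"travel": [0,0,0],"twist": [0,0,0],"jaw": 1},{"travel": [0,0,0],"twist": [0,0,0],"jaw": 1},{"travel": [0,0,0],"twist": [0,0,0],"jaw": 1},{"travel": [0,0,0],"twist": [0,0,0],"jaw": 1},{"travel": [0,0,0],"twist": [0,0,0],"jaw": 1},{"travel": [0,0,0.03],"twist": [0,0,0],"jaw": 1},{"travel": [0,0,0.06],"twist": [0,0,0],"jaw": 1},{"travel": [0,0,0.08],"twist": [0,0,0],"jaw": 1},{"travel": [0,0,0.08],"twist": [0,0,0],"jaw": 1},{"travel": [0,0,0.08],"twist": [0,0,0],"jaw": 1},{"travel": [0,0,0.05],"twist": [0,0,0],"jaw": 1},{"travel": [0,0,0],"twist": [0,0,0],"jaw": 1}]}}

```text
clock: 47.75
tcp_pos: [0.4609, -0.0225, 0.2466]
orientation: [0.996, -0.094, 0.004, -0.0]
ft_force: [0.8, -0.6, 0.3]
opening: 0.0854
```

Call:
{"op": "arm_command", "data": {"deltas": [{"travel": [-0.01,-0.09,0],"twist": [0,0,0],"jaw": 1},{"travel": [-0.01,-0.09,0],"twist": [0,0,0],"jaw": 1},{"travel": [-0.01,-0.09,0],"twist": [0,0,0],"jaw": 1},{"travel": [-0.01,-0.09,0],"twist": [0,0,0],"jaw": 1},{"travel": [-0.01,-0.09,0],"twist": [0,0,0],"jaw": 1},{"travel": [-0.01,-0.09,0],"twist": [0,0,0],"jaw": 1},{"travel": [-0.01,-0.09,0],"twist": [0,0,0],"jaw": 1},{"travel": [-0.01,-0.09,0],"twist": [0,0,0],"jaw": 1},{"travel": [-0.01,-0.09,0],"twist": [0,0,0],"jaw": 1},{"travel": [0,0,0],"twist": [0,0,0],"jaw": 1},{"travel": [0,0,0],"twist": [0,0,0],"jaw": 1},{"travel": [0,0,0],"twist": [0,0,0],"jaw": 1}]}}

```text
clock: 48.75
tcp_pos: [0.4217, -0.3458, 0.2411]
orientation: [0.995, -0.095, -0.001, -0.001]
ft_force: [-0.1, 0.1, 0.2]
opening: 0.0855
```

```bash
python3 - <<'E'
from h import *
f=grab('top'); im=f['img']; cv2.imwrite('pics/top9.png',cv2.resize(im[200:336,140:320],None,fx=4.4,fy=4.4,interpolation=cv2.INTER_CUBIC))
fs=grab('scene'); cv2.imwrite('pics/scene9.png',fs['img'])
old=cv2.imread('pics/top0.png')
# template match displacement between start and now
for n,x,y,w in [('mill',210,246,18),('spice',240,282,15),('jam',287,265,18)]:
    t=old[y-w:y+w,x-w:x+w]; r=cv2.matchTemplate(im[y-w-10:y+w+10,x-w-10:x+w+10],t,cv2.TM_CCOEFF_NORMED)
    _,v,_,l=cv2.minMaxLoc(r); print(n,v,np.array(l)-10,'px')
s=env.sense();print(s['tcp_pos'])
E
```

```text
mill 0.9881975650787354 [-1  0] px
spice 0.9740743041038513 [0 0] px
jam 0.9710975289344788 [0 1] px
[ 0.42216257 -0.34503299  0.24166259]
```

View pics/top9.png

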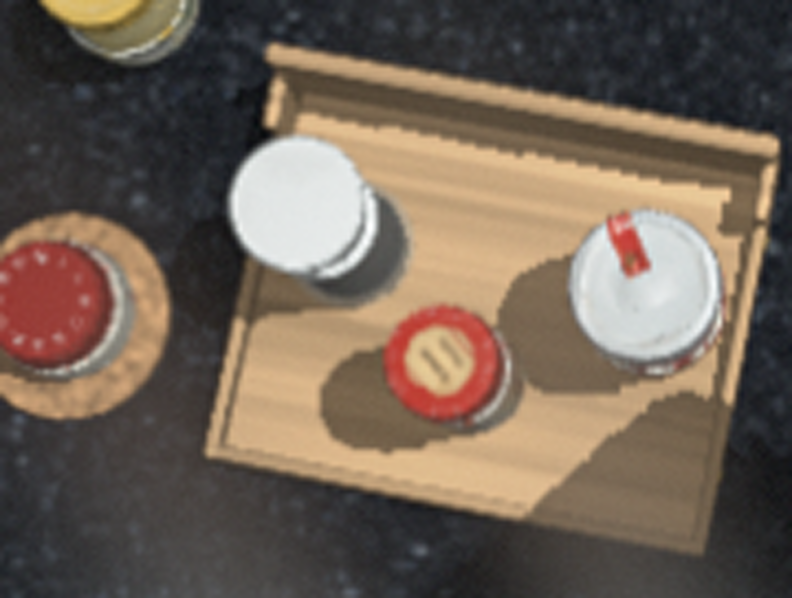

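View pics/scene9.png

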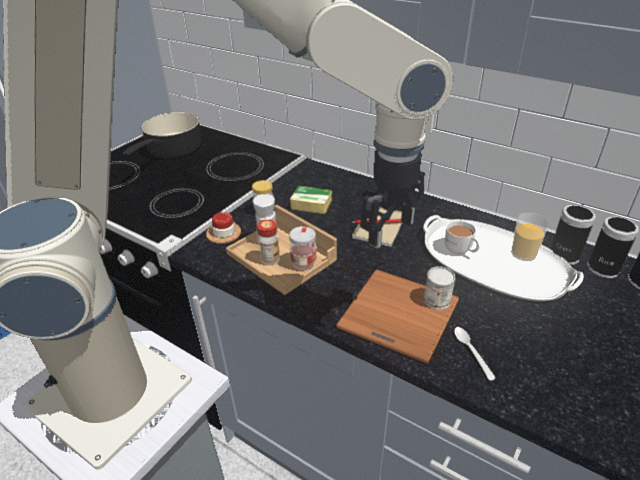

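The mill, spice jar and jam are back within about 1 px (about 2 mm) of where they started, all upright. The timer is on the coaster at about (222,226) in the scene view, and the board holds only the tin. I'm handing the job in.

```bash
python3 -c "
from cell import env
print(env.finish_job(), env.sense()['clock'])"
```

```text
the job is handed in; nothing more can be done
the job is handed in; nothing more can be done
```

I did the job in the order asked and handed it in at about 49 s on the robot's clock. I moved the spice jar, jam and mill onto the board, stood the timer on the coaster, then put the mill, jam and spice jar back in the stand.

**Last checks**
- **Mill and jars:** all three are upright. Matched against the first top picture, each is within 1 pixel (about 2 mm) of where it started.
- **Tin and mustard jar:** the pictures show them still standing in their places. I judged this by eye and did not measure it.
- **Arm and forces:** the arm ended clear, with the gripper open. No force I read after a move was above 10 N.

**What disagreed**
- **Timer position:** the timer is upright but about 3–4 mm off the coaster's centre in the top picture, towards the stand. The arm's own reading put it within 1 mm. The scene camera looked a few millimetres off and suggested about 2–3 mm. I left it because it stands well inside the coaster.
- **Timer grip:** the gripper read 55 mm when holding the 60 mm drum. The picture showed the fingers on the drum, and the timer lifted level.

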